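Build up a stacking sweet tin in order

TASK

Make up the stacking tin of sweets on the round stand: first the tall tin of round balls, on it the middle tin of square pieces, on that the shallow tin of bars, and last the lid with the black knob, one at a time, each fully seated in the rim below before the next goes on. Keep the open tins upright all the while and leave the cup, jar, bottle, fudge block and brass weight standing where they are. At the end the straight, closed stack stands on its own, let go and still.

Things in the scene. Friction and masses are not known exactly. Their poses are not given: they have to be found in the camera images.
- tall_tin (a point): centre of the tall tin, 35 mm above its underside; z up. Loose round open steel tin, 70 mm high, 64 mm outside, with seven round golden sweets fixed inside, 9 mm or more below the rim. Rim 58 mm inside. Foot: a cone 46 mm wide below, 54 mm at 6 mm up, then a shoulder out to 64 mm; it drops 6 mm into a rim and the shoulder rests on it. Grip across, 12 mm below the rim, tips above the shoulder. 0.1-0.3 kg
- middle_tin (a point): centre of the middle tin, 27.5 mm above its underside; z up. Loose round open steel tin, 55 mm high, 64 mm outside, with four square brown sweets fixed inside, 9 mm or more below the rim. Rim 58 mm inside. Foot: a cone 46 mm wide below, 54 mm at 6 mm up, then a shoulder out to 64 mm; it drops 6 mm into a rim and the shoulder rests on it. Grip across, 12 mm below the rim, tips above the shoulder. 0.1-0.3 kg
- shallow_tin (a point): centre of the shallow tin, 21 mm above its underside; z up. Loose round open steel tin, 42 mm high, 64 mm outside, with three long cream bars fixed inside, 9 mm or more below the rim. Rim 58 mm inside. Foot: a cone 46 mm wide below, 54 mm at 6 mm up, then a shoulder out to 64 mm; it drops 6 mm into a rim and the shoulder rests on it. Grip across, 12 mm below the rim, tips above the shoulder. 0.1-0.3 kg
- lid_knob (a point): point to grip on the lid's black knob, on the axis, 33 mm above the lid's underside. The loose steel lid is a 64 mm disc, 4 mm thick, with the same 6 mm conical foot beneath it as the tins; the upright cylindrical knob is 22 mm across and runs from 10 to 42 mm above the underside. z points up. About 0.1 kg
- stand_seat (a point): centre of the stand, level with the top of its rim, 16 mm above the table. The stand is fixed: a metal disc 100 mm across and 8 mm thick with a bright upright rim on it, 68 mm outer and 58 mm inner diameter, 8 mm high, which takes the foot of a tin (the shoulder rests on the rim). z points up
- sauce_cup: bystander: small open steel cup, 52 mm across the rim, 42 mm high, empty; origin at the centre of its underside, z up
- nut_jar: bystander: closed round jar, 54 mm across, 85 mm high, white cap; origin at the centre of its underside, z up
- essence_bottle: bystander: small amber bottle, 42 mm across, 90 mm high, black cap; origin at the centre of its underside, z up
- fudge_block: bystander: brown block of fudge, 75 by 42 by 30 mm high (long along its x); origin at the centre of its underside, z up
- weight: bystander: brass scale weight with a knob, 48 mm across, 46 mm high; origin at the centre of its underside, z up

How it is judged:
By the outcome, as a careful person would: the job done as asked, in the order asked, and still so for the second after the job is handed in, with the robot touching nothing.
It also fails if it takes over 115 s, if anything falls off the work surface, if the arm or the gripper's body presses on something with over 40 N, if the wrist force passes 120 N, or if a joint passes its speed limit or range.

ROBOT

A 6-joint arm with a two-finger parallel gripper is mounted at the origin on the work surface. World frame = base frame: x ahead of the robot, y to its left, z up, the work surface at z = 0. Lengths are in mm, angles in rad, forces in N, time in s.
With the tool pointing down it reaches from about 275 to 1000 mm from the base axis. Payload 8.4 kg.
Tool frame: the origin (TCP) lies on the centre line of the jaws, within the pads' length; the fingertips stand r.tip_reach ahead of it and the grasp point (between the pads) lies 3 mm ahead of it (r.tip_reach is the distance from the TCP to the fingertips, in mm); z points along the fingers, y is the direction in which the jaws open and shut (so a half turn about z gives the same grasp; the last joint's range is limited). The gripper opens to 85 mm and grips with 20 to 120 N. Pads are 22 mm wide; open, the fingers measure 114 mm over their backs; the gripper's body (76 mm by 85 mm) begins 54 mm behind the grasp point. The pads swing forward as they close: fully open they stand 13 mm farther back than shut.
Start: joints at [-1.259, 0.353, 1.633, -0, 1.155, -0.002], TCP at [192.921, -594.483, 253.281] pointing down, gripper open.
Joint ranges: [-2.63, 2.63], [-0.92, 2.1], [0.06, 2.66], [-1.3, 4.44], [0, 2.69], [-3.02, 3.02]. Speed limits (rad/s): [2.22, 2.22, 2.79, 3.14, 3.14, 3.14].

INTERFACE

Orientations are given as [roll, pitch, yaw] about the fixed x, y, z axes, in that order (R = Rz(yaw) Ry(pitch) Rx(roll)).
In Python, from rig import sense, optics, r, nets gives the robot as it stands. The module is installed in compiled form; this text tells all that it offers.
- The arm moves only by the tool carry_out, never from a script. Its argument "increments" is a list that holds one entry, the list of rows, each a list of 6 numbers: the shift along the tool's x, y, z normalised to -1 to 1, where 1 is 40 cm, then the turn, a rotation vector about the tool's x, y, z normalised to -1 to 1, where 1 is 60 degrees. A call has 1 to 5 rows; each row is the pose to reach, as a shift and turn from the pose commanded when the call began, along the tool's axes at that moment; what a row does not reach only later rows make up. A row lasts 1/12 s, in which the tool goes at most 41.7 mm and 7.16 degrees, less where a joint would pass 70% of its speed; a pose out of reach is approached as far as the arm can. A call with a number of a shift or a turn outside -1 to 1 is refused whole. A call with a gripper value outside its range is refused whole. "hand" is the closure, from 0 (fully open) to 1 (shut), set as the call begins (left out, the last holds). The fingers move at their own pace and stop on an object; "squeeze" is the grip in N (left out, the last holds). Time passes only in rows, so rows that repeat a pose let the fingers close. It gives the time, the measured TCP pose, the force and the opening at its end, in the units of the state.
- sense(): the state, without advancing time (a new reading comes with each control period).
- optics.grab_frame(name): name is "scene" or "top" or "wrist"; returns a dict with "img" (400x640x3 uint8, red, green, blue), "range_z" (400x640 float32, mm along the optical axis (not along the pixel's ray), 0 where there is no reading), "fov_y" (degrees; the focal length in pixels is half the picture's height over the tangent of half this angle, whatever the lens; pixels are square), "cx", "cy" (the principal point, pixels), "R" (3x3) and "t" (3): a world point X has camera coordinates R X + t. Camera axes: x right, y down, z forward; pixel columns grow to the right and rows downward; lengths in mm; the calibration is good to about 2 mm. A picture is of the moment at which its call begins.
- r.sign_off(): hands the job in, once; it reports no verdict.
Trained networks look in the newest picture that a camera, given by its name, has taken for a name from the list of things; names that differ only in an ending like _2 or _b are one class to them, and where a whole thing is asked for, a point or a joint stands for the part that bears it (a point fixed in the world has none). Each returns a list of dicts, best first, with "confidence" (0 to 1); they miss things now and then, are a little off and sometimes report something else, mostly with a low value. They report only what shows in the picture. A call takes as long as a camera call.
- nets.trace(target, camera): "mask" (400x640 bool, what is visible of it).
- nets.tip_of(target, camera): "point" ([x, y, z] in mm, in world coordinates, good to about 4 mm: a listed point, or the origin of a listed thing).
The state is a dict: "clock": time; "qpos": joint angles; "qvel": joint speeds; "joint_efforts": joint torques, N m; "eef_pos": TCP position; "tcp_rot": TCP orientation; "contact_force": force on the tool from outside, world axes, zero at the start; "wrist_torque": the same for the moment, N m; "opening": opening from 0.0 (shut) to 1.0 (fully open).
Only numpy, scipy, OpenCV 4.12 (cv2) and the standard library are available. Lean on these libraries where they do the work, as an engineer would, in place of code of your own. Each camera call takes 0.05 s, during which the arm holds its last target.

## Working session

There is one attempt and no reset: what is moved stays moved. The work goes in short steps, Python scripts to look and compute and a tool call to move; the robot and the scene stay as the last step left them, time stands still between calls to the robot, and variables do not carry over. Pictures are saved under pics/ and viewed, and the job is handed in when it is done.

Besides the shell and the picture viewer there is one more tool, called after "Call:" in YAML: its name, and indented under it one key for each argument. carry_out: Moves the arm, as the interface text tells. Its arguments: {"type":"object","properties":{"increments":{"type":"array","items":{"type":"array","items":{"type":"array","items":{"type":"number","minimum":-1,"maximum":1}}}},"hand":{"type":"number"},"squeeze":{"type":"number"}},"required":["increments"]}

```bash
mkdir -p pics; cat > h.py <<'E'
import numpy as np, cv2
from rig import sense, optics, r, nets
from scipy.spatial.transform import Rotation as Rn
def save(n,f): cv2.imwrite('pics/'+n+'.png',f['img'][:,:,::-1])
def cloud(f):
    F=200/np.tan(np.radians(f['fov_y']/2)); z=f['range_z']
    v,u=np.mgrid[0:400,0:640]
    c=np.stack([(u-f['cx'])/F*z,(v-f['cy'])/F*z,z],-1)
    return (c-f['t'])@np.array(f['R'])
def st():
    s=sense(); print('t %.2f'%s['clock'],'pos',np.round(s['eef_pos'],1),'rot',np.round(s['tcp_rot'],4),'F',np.round(s['contact_force'],1),'op %.3f'%s['opening']); return s
E
python3 - <<'E'
from h import *
s=st(); print(r.tip_reach, s)
for c in ['scene','top','wrist']:
    f=optics.grab_frame(c); save(c+'0',f); print(c,f['fov_y'],f['cx'],f['cy'],-np.array(f['R']).T@f['t'])
    for n in ['tall_tin','middle_tin','shallow_tin','lid_knob','stand_seat','sauce_cup','nut_jar','essence_bottle','fudge_block','weight']:
        print(n,[(np.round(d['point']),round(d['confidence'],2)) for d in nets.tip_of(n,c)][:3])
E
```

```text
t 0.00 pos [ 192.8 -594.1  252.6] rot [-3.1402 -0.      0.3138] F [ 0.4 -0.   0.1] op 1.000
22.0 {'clock': 0.0, 'qpos': array([-1.25940735e+00,  3.53640118e-01,  1.63413500e+00,  1.93430092e-05,
        1.15518934e+00, -2.41815018e-03]), 'qvel': array([ 0.0015764 , -0.0005022 ,  0.00035192, -0.00018437,  0.00129911,
        0.00022863]), 'joint_efforts': array([ 3.15788617e-03, -6.05237961e+01, -3.42061007e+01, -6.84993643e-05,
        9.22858104e-03,  5.46765065e-06]), 'eef_pos': array([ 192.7853785 , -594.05896822,  252.56630101]), 'tcp_rot': array([-3.14022090e+00, -2.10028084e-05,  3.13799294e-01]), 'contact_force': array([ 0.43992467, -0.02881758,  0.14086082]), 'wrist_torque': array([-0.07453803,  0.02218867,  0.00309108]), 'opening': 1.0004553329379366}
scene 51.85854768807625 320.3219157740354 199.54017062658622 [ 839.75827512 -669.8677048   658.77635445]
tall_tin [(array([459., 254.,  33.]), 0.76)]
middle_tin [(array([658., 119.,  28.]), 0.71)]
shallow_tin [(array([662., 118.,  29.]), 0.63)]
lid_knob [(array([ 436., -262.,   37.]), 0.9)]
stand_seat [(array([ 624., -137.,   1
[... 398 characters left out ...]
6444801 834.89592796]
tall_tin [(array([457., 258.,  34.]), 0.69)]
middle_tin [(array([657., 119.,  28.]), 0.87)]
shallow_tin [(array([467.,  -2.,  21.]), 0.95)]
lid_knob [(array([ 439., -263.,   37.]), 0.65)]
stand_seat [(array([ 624., -138.,   18.]), 0.6)]
sauce_cup [(array([631., -11.,  -2.]), 0.97)]
nut_jar [(array([576., 352.,  -2.]), 0.88)]
essence_bottle []
fudge_block [(array([351., 139.,  -2.]), 0.61)]
weight [(array([ 356., -119.,   -3.]), 0.67)]
wrist 62.270174580961765 314.8136645732974 197.78944108654528 [ 269.63838777 -569.35006049  374.2783383 ]
tall_tin []
middle_tin []
shallow_tin []
lid_knob []
stand_seat []
sauce_cup []
nut_jar []
essence_bottle []
fudge_block []
weight []
```

View pics/top0.png

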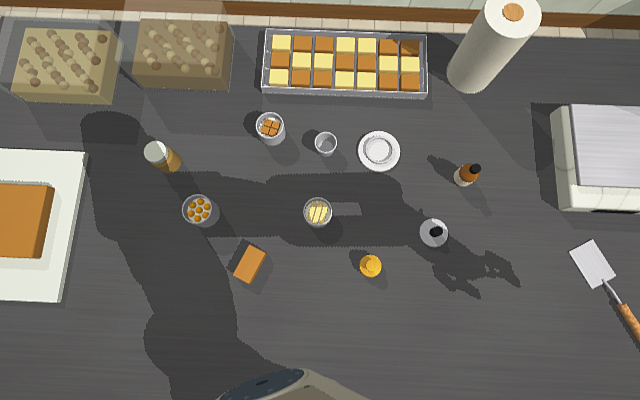

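View pics/scene0.png

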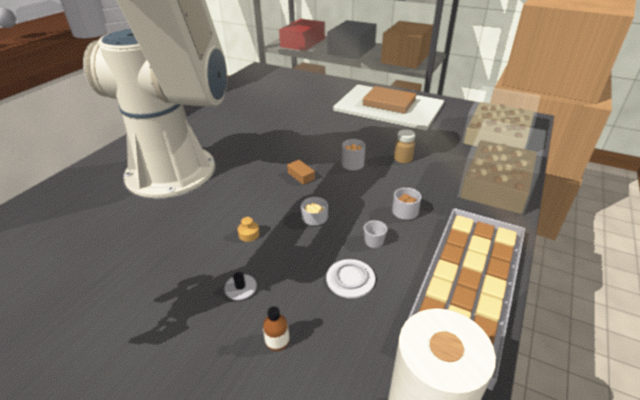

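View pics/wrist0.png

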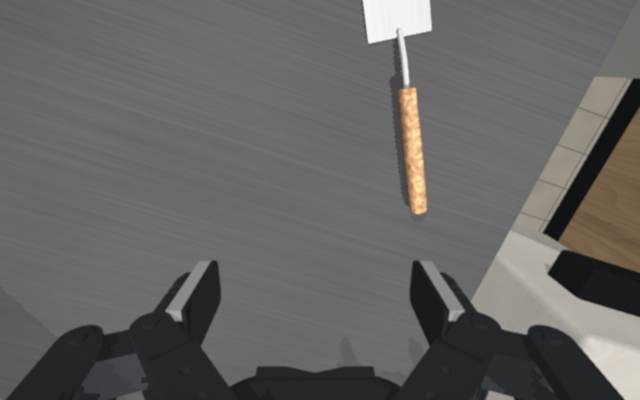

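The top view shows all the parts, and it matches the networks: tall tin (200,210), middle (270,128), shallow (318,212), lid (434,233), stand (379,151). The one wrong report was the shallow tin in the scene view. Next I'll refine the positions from depth.

```bash
cat >> h.py <<'E'
from scipy.optimize import least_squares
def fitc(p,R=None):
    c0=np.array([*np.median(p,0)]); 
    if R: s=least_squares(lambda q:np.hypot(*(p-q).T)-R,c0,loss='soft_l1')
    else: s=least_squares(lambda q:np.hypot(*(p-q[:2]).T)-q[2],[*c0,32],loss='soft_l1')
    return np.round(s.x,1),len(p)
def rim(P,c,zt,tol=3,rad=45,img=None):
    d=np.hypot(P[...,0]-c[0],P[...,1]-c[1]); m=(d<rad)&(abs(P[...,2]-zt)<tol)
    return P[m]
E
python3 - <<'E'
from h import *
G={'tall':((458,256),70),'mid':((657,119),55),'shal':((467,-2),42),'lid':((438,-263),10),'knob':((438,-263),42),'stand':((624,-137),16)}
for c in ['top','scene']:
    f=optics.grab_frame(c);P=cloud(f)
    for n,(c0,z) in G.items():
        d=np.hypot(P[...,0]-c0[0],P[...,1]-c0[1])
        q=P[(d<45)&(P[...,2]>z-6)&(P[...,2]<z+6)]
        if len(q)<10: print(c,n,len(q));continue
        zs=np.percentile(q[:,2],[10,50,90,98]); 
        q=rim(P,c0,np.percentile(q[:,2],75) if n!='knob' else z,3)
        print(c,n,np.round(zs,1),'ext',np.round((q.min(0)+q.max(0))/2,1),np.round(np.ptp(q,axis=0),1),fitc(q[:,:2]),'mean',np.round(q.mean(0),1))
E
```

```text
top tall [65.9 68.  69.9 71.1] ext [456.8 253.1  68.8] [62.7 63.4  5.7] (array([457. , 252.7,  30.3]), 144) mean [456.6 252.9  68.3]
top mid [50.2 52.5 54.6 56. ] ext [657.9 115.2  53.6] [62.6 61.8  5.7] (array([657.9, 115.3,  30.3]), 122) mean [659.3 115.   53. ]
top shal [38.1 40.5 42.4 42.9] ext [466.9  -1.2  41. ] [62.5 61.6  5. ] (array([467.2,  -1.7,  30.1]), 115) mean [468.1  -0.9  40.8]
top lid [ 6.6  8.7 10.6 12. ] ext [ 435.9 -263.4    9.5] [63.1 61.2  5.6] (array([ 436.3, -264.3,   24.3]), 464) mean [ 435.4 -261.4    8.9]
top knob [38.1 40.  42.2 42.8] ext [ 435.3 -262.9   41.2] [19.6 19.7  4.3] (array([ 435.5, -262.8,    7.5]), 60) mean [ 436.  -263.1   40.7]
top stand [11.4 14.  15.7 16.7] ext [ 623.6 -139.1   14.5] [66.6 65.9  4.8] (array([ 623.7, -139.3,   31.3]), 172) mean [ 623.5 -139.1   14.3]
scene tall [65.3 68.3 70.5 71.3] ext [459.9 252.2  69.5] [62.1 64.7  4.5] (array([458.8, 252.8,  30.6]), 77) mean [460.6 250.8  69.3]
scene mid [49.9 53.4 56.  56.9] ext [660.2 115.   54.5] [63.1 63.5  4.9] (array([660. , 115.1,  30.2]), 104) mean [660.4 114.6  54.5]
scene shal [37.2 40.8 43.2 43.7] ext [469.1  -1.6  41.6] [62.9 63.9  5.2] (array([469.4,  -2.2,  30.5]), 104) mean [469.3  -2.2  41.6]
scene lid [ 8.5 10.2 11.8 13.2] ext [ 438.3 -263.4   10.9] [63.5 63.8  5.6] (array([ 436.8, -262.1,   24.4]), 452) mean [ 441.7 -267.4   10.3]
scene knob [37.7 41.4 42.9 43.8] ext [ 438.3 -264.1   41.8] [20.4 22.   5.1] (array([ 438.2, -263.9,    7.9]), 79) mean [ 438.5 -264.3   41.7]
scene stand [10.4 14.9 17.1 17.9] ext [ 626.5 -140.1   15.9] [66.6 67.3  5.4] (array([ 626.4, -140.2,   31.3]), 218) mean [ 627.1 -141.6   15.8]
```

```bash
cat >> h.py <<'E'
def inc(*W):
    s=st(); R=Rn.from_euler('xyz',s['tcp_rot']).as_matrix()
    for w in W:
        d=R.T@(np.array(w)-s['eef_pos']); print(w,'mm',np.round(d,1),'n',np.round(d/400,4))
E
python3 -c "
from h import *
inc((458,252.7,180),(458,252.7,61))"
```

```text
t 1.75 pos [ 192.9 -594.5  253.3] rot [-3.1416  0.      0.3138] F [0.3 0.1 0.3] op 0.995
(458, 252.7, 180) mm [ 513.7 -724.    73.3] n [ 1.2842 -1.8099  0.1832]
(458, 252.7, 61) mm [ 513.7 -724.   192.3] n [ 1.2842 -1.8099  0.4807]
```

Call:
carry_out:
  increments:
    - [[0.058,-0.082,0,0,0,0],[0.116,-0.164,0,0,0,0],[0.174,-0.246,0,0,0,0],[0.232,-0.328,0,0,0,0],[0.29,-0.41,0,0,0,0]]
  hand: 0
  squeeze: 40

```text
clock: 2.17
eef_pos: [252.7, -401.0, 253.2]
tcp_rot: [3.141, -0.0, 0.313]
contact_force: [1.0, 0.1, 0.0]
opening: 1.0
```

Call:
carry_out:
  increments:
    - [[0.058,-0.082,0,0,0,0],[0.116,-0.164,0,0,0,0],[0.174,-0.246,0,0,0,0],[0.232,-0.328,0,0,0,0],[0.29,-0.41,0,0,0,0]]

```text
clock: 2.58
eef_pos: [312.4, -209.2, 253.6]
tcp_rot: [3.141, -0.001, 0.313]
contact_force: [1.1, -0.3, 0.1]
opening: 0.999
```

Call:
carry_out:
  increments:
    - [[0.058,-0.082,0,0,0,0],[0.116,-0.164,0,0,0,0],[0.174,-0.246,0,0,0,0],[0.232,-0.328,0,0,0,0],[0.29,-0.41,0,0,0,0]]

```text
clock: 3.0
eef_pos: [372.3, -17.1, 253.8]
tcp_rot: [3.141, -0.001, 0.314]
contact_force: [1.8, -1.3, 0.5]
opening: 0.998
```

Call:
carry_out:
  increments:
    - [[0.058,-0.082,0,0,0,0],[0.116,-0.164,0,0,0,0],[0.174,-0.246,0,0,0,0],[0.232,-0.328,0,0,0,0],[0.29,-0.41,0,0,0,0]]

```text
clock: 3.42
eef_pos: [431.9, 175.0, 253.5]
tcp_rot: [3.142, -0.001, 0.314]
contact_force: [1.3, -1.1, -0.2]
opening: 1.002
```

```bash
python3 -c "
from h import *
inc((458,252.7,180),(458,252.7,61))"
```

```text
t 3.42 pos [431.9 175.  253.5] rot [ 3.1415e+00 -8.0000e-04  3.1440e-01] F [ 1.3 -1.1 -0.2] op 1.002
(458, 252.7, 180) mm [ 48.8 -65.8  73.6] n [ 0.1219 -0.1645  0.1839]
(458, 252.7, 61) mm [ 48.7 -65.8 192.6] n [ 0.1217 -0.1645  0.4814]
```

Call:
carry_out:
  increments:
    - [[0.05,-0.068,0.04,0,0,0],[0.1,-0.136,0.08,0,0,0],[0.124,-0.17,0.14,0,0,0],[0.124,-0.17,0.183,0,0,0],[0.124,-0.17,0.183,0,0,0]]

```text
clock: 3.83
eef_pos: [456.1, 252.8, 176.8]
tcp_rot: [3.141, 0.005, 0.316]
contact_force: [-0.2, -1.2, -0.5]
opening: 0.998
```

```bash
python3 -c "
from h import *
inc((458,252.7,180),(458,252.7,61))
f=optics.grab_frame('wrist');save('w1',f)
P=cloud(f)
q=rim(P,(458,254),69,3); print(fitc(q[:,:2]),np.percentile(q[:,2],[5,50,95]))
for n in ['tall_tin']: print(nets.tip_of(n,'wrist'))
near=P[(f['range_z']>0)&(f['range_z']<200)]; print(len(near), near[:,2].min() if len(near) else 0)
"
```

```text
t 3.83 pos [456.1 252.8 176.8] rot [3.1406 0.0055 0.3156] F [-0.2 -1.2 -0.5] op 0.998
(458, 252.7, 180) mm [ 1.7  0.7 -3.3] n [ 0.0043  0.0017 -0.0081]
(458, 252.7, 61) mm [  2.4   0.5 115.7] n [0.0059 0.0014 0.2894]
(array([459. , 255.3,  30. ]), 1237) [66.92864571 69.83837913 70.98284117]
[{'point': [457.9, 254.2, 34.2], 'confidence': 0.87}]
37998 70.03156420696602
```

View pics/w1.png

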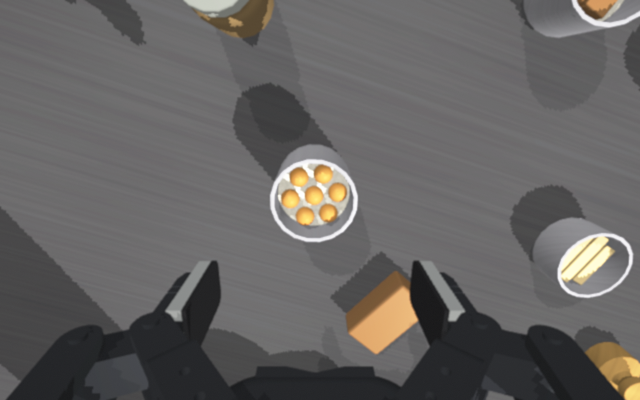

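```bash
cat >> h.py <<'E'
def wr(c,zt,tol=3,rad=45):
    st(); f=optics.grab_frame('wrist');P=cloud(f); s=sense()
    q=rim(P,c,zt,tol,rad); print('rim',fitc(q[:,:2]),np.percentile(q[:,2],[5,50,95]),'ext',(q.min(0)+q.max(0))/2,np.ptp(q,axis=0))
    return f,P,s
E
python3 -c "
from h import *
f,P,s=wr((458,254),69)
# pads in tool frame
R=Rn.from_euler('xyz',s['tcp_rot']).as_matrix(); L=(P-s['eef_pos'])@R
m=(f['range_z']>0)&(f['range_z']<220)
for x0,x1 in ((170,230),(405,460)):
  k=np.zeros_like(m);k[255:325,x0:x1]=1;k&=m; q=L[k]; print(np.percentile(q,[1,50,99],axis=0).round(1))
inc((458,252.7,61))
"
```

```text
t 3.93 pos [457.5 252.4 179.9] rot [3.1412e+00 1.7000e-03 3.1400e-01] F [0.2 0.2 0.8] op 0.999
rim (array([459. , 255.3,  30.1]), 1182) [66.82073134 69.81853003 71.0483233 ] ext [458.2205328  255.15222777  68.96722766] [63.71497672 62.90963306  5.89844548]
[[ -9.8 -55.9 -33.9]
 [  7.9 -43.6 -11.3]
 [ 12.2 -42.9   8.3]]
[[ -9.6  41.6 -34.1]
 [  7.8  42.4 -11.3]
 [ 12.2  54.8   8.5]]
t 3.98 pos [458.1 252.4 180.8] rot [ 3.1416e+00 -2.0000e-04  3.1350e-01] F [-0.1  1.   1.8] op 1.000
(458, 252.7, 61) mm [ -0.   -0.3 119.8] n [-1.000e-04 -7.000e-04  2.995e-01]
```

Call:
carry_out:
  increments:
    - [[0.002,-0.003,0.08,0,0,0],[0.002,-0.003,0.16,0,0,0],[0.002,-0.003,0.24,0,0,0],[0.002,-0.003,0.29,0,0,0],[0.002,-0.003,0.315,0,0,0]]

```text
clock: 4.4
eef_pos: [458.1, 253.2, 53.2]
tcp_rot: [3.141, 0.001, 0.313]
contact_force: [0.1, -0.2, 0.2]
opening: 1.0
```

Call:
carry_out:
  increments:
    - [[0,0,0,0,0,0],[0,0,0,0,0,0],[0,0,0,0,0,0],[0,0,0,0,0,0],[0,0,0,0,0,0]]
  hand: 1

```text
clock: 4.82
eef_pos: [459.4, 254.5, 55.6]
tcp_rot: [-3.141, -0.003, 0.314]
contact_force: [-0.3, -0.8, 8.1]
opening: 0.739
```

Call:
carry_out:
  increments:
    - [[0,0,0,0,0,0],[0,0,0,0,0,0],[0,0,0,0,0,0],[0,0,0,0,0,0],[0,0,0,0,0,0]]

```text
clock: 5.23
eef_pos: [459.5, 254.6, 55.6]
tcp_rot: [-3.141, -0.003, 0.314]
contact_force: [0.0, -1.0, 9.0]
opening: 0.739
```

```bash
python3 -c "
from h import *
f,P,s=wr((458,254),69); save('w2',f)
R=Rn.from_euler('xyz',s['tcp_rot']).as_matrix(); L=(P-s['eef_pos'])@R
m=(f['range_z']>0)&(f['range_z']<220)
print('tool z by y', [(y,np.round(L[m&(abs(L[...,1]-y)<2)&(abs(L[...,0])<25)][:,2].max(initial=-99),1)) for y in range(-60,61,4)])
f=optics.grab_frame('top'); q=rim(cloud(f),(458,253),69); print('top',fitc(q[:,:2]))
f=optics.grab_frame('scene'); q=rim(cloud(f),(458,253),69); print('scene',fitc(q[:,:2])); save('s2',f)
"
```

```text
t 5.23 pos [459.5 254.6  55.6] rot [-3.1413e+00 -2.7000e-03  3.1400e-01] F [ 0. -1.  9.] op 0.739
rim (array([459.8, 255.1,  30.2]), 5204) [66.43160361 69.67324944 71.10947137] ext [459.67496136 256.66356832  68.997304  ] [62.15065148 84.16836768  5.9942951 ]
tool z by y [(-60, np.float64(57.0)), (-56, np.float64(57.0)), (-52, np.float64(57.4)), (-48, np.float64(57.3)), (-44, np.float64(56.9)), (-40, np.float64(57.0)), (-36, np.float64(57.3)), (-32, np.float64(56.6)), (-28, np.float64(56.9)), (-24, np.float64(56.6)), (-20, np.float64(56.9)), (-16, np.float64(56.6)), (-12, np.float64(10.8)), (-8, np.float64(10.7)), (-4, np.float64(11.1)), (0, np.float64(10.9)), (4, np.float64(10.8)), (8, np.float64(10.9)), (12, np.float64(10.7)), (16, np.float64(56.4)), (20, np.float64(56.4)), (24, np.float64(56.9)), (28, np.float64(56.8)), (32, np.float64(57.3)), (36, np.float64(57.2)), (40, np.float64(57.1)), (44, np.float64(57.2)), (48, np.float64(57.6)), (52, np.float64(57.3)), (56, np.float64(57.3)), (60, np.float64(57.1))]
top (array([458.1, 252.6,  30.7]), 61)
scene (array([460.2, 250.7,  30.9]), 66)
```

View pics/w2.png

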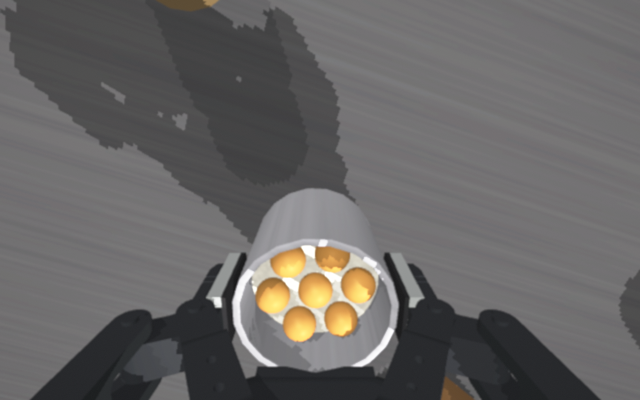

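View pics/s2.png

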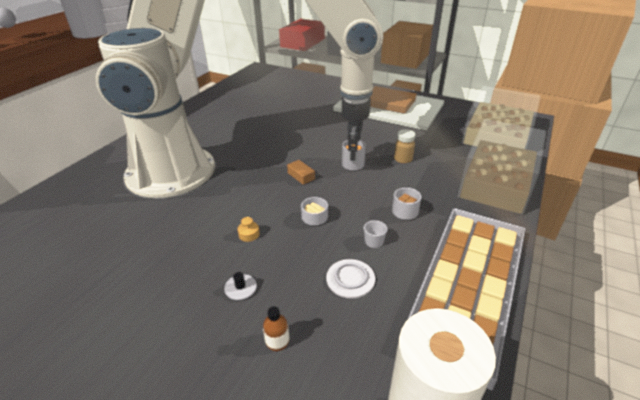

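Call:
carry_out:
  increments:
    - [[0,0,-0.02,0,0,0],[0,0,-0.07,0,0,0],[0,0,-0.13,0,0,0],[0,0,-0.19,0,0,0],[0,0,-0.23,0,0,0]]

```text
clock: 5.8
eef_pos: [458.8, 254.4, 148.7]
tcp_rot: [-3.141, -0.002, 0.314]
contact_force: [0.7, -0.4, -1.5]
opening: 0.741
```

```bash
python3 -c "
from h import *
f,P,s=wr((459.5,254.6),160,5); save('w3',f)
inc((550,-163,150))
"
```

```text
t 5.80 pos [458.8 254.4 148.7] rot [-3.1411e+00 -2.0000e-03  3.1380e-01] F [ 0.7 -0.4 -1.5] op 0.741
rim (array([459.3, 255. ,  30.2]), 7508) [155.60964428 161.56359196 164.01410194] ext [458.94969846 256.76414283 160.00240789] [62.36133818 84.86384641  9.99115771]
t 5.85 pos [460.1 255.1 151.1] rot [-3.1405 -0.0055  0.3138] F [1.  1.6 0.4] op 0.741
(550, -163, 150) mm [-4.350e+01  4.254e+02  4.000e-01] n [-1.0880e-01  1.0636e+00  9.0000e-04]
```

Call:
carry_out:
  increments:
    - [[-0.005,0.04,0,0,0,0],[-0.013,0.115,0,0,0,0],[-0.021,0.2,0,0,0,0],[-0.03,0.285,0,0,0,0],[-0.038,0.37,0,0,0,0]]

```text
clock: 6.27
eef_pos: [489.2, 107.3, 146.0]
tcp_rot: [-3.142, 0.0, 0.315]
contact_force: [0.7, -0.7, -2.7]
opening: 0.744
```

Call:
carry_out:
  increments:
    - [[-0.009,0.085,0,0,0,0],[-0.018,0.17,0,0,0,0],[-0.027,0.255,0,0,0,0],[-0.036,0.34,0,0,0,0],[-0.045,0.425,0,0,0,0]]

```text
clock: 6.68
eef_pos: [524.6, -60.3, 145.9]
tcp_rot: [-3.141, 0.0, 0.314]
contact_force: [0.9, 0.3, -2.0]
opening: 0.74
```

Call:
carry_out:
  increments:
    - [[-0.009,0.08,0,0,0,0],[-0.018,0.15,0,0,0,0],[-0.025,0.21,0,0,0,0],[-0.026,0.25,0,0,0,0],[-0.026,0.268,0,0,0,0]]

```text
clock: 7.1
eef_pos: [548.4, -165.6, 145.9]
tcp_rot: [3.141, -0.0, 0.312]
contact_force: [0.7, 1.4, -2.6]
opening: 0.74
```

Call:
carry_out:
  increments:
    - [[0,0,0,0,0,0],[0,0,0,0,0,0],[0,0,0,0,0,0]]

```text
clock: 7.35
eef_pos: [547.7, -162.5, 145.9]
tcp_rot: [-3.141, 0.001, 0.315]
contact_force: [-0.2, -0.3, -2.0]
opening: 0.738
```

```bash
python3 -c "
from h import *
f,P,s=wr((626,-138),15,3); save('w4',f)
print(nets.tip_of('stand_seat','wrist'))
for z0,z1 in((-5,5),(5,11),(11,20)):
  d=np.hypot(P[...,0]-626,P[...,1]+138); q=P[(d<55)&(P[...,2]>z0)&(P[...,2]<z1)]; print(z0,len(q),np.median(q,axis=0),q.min(0),q.max(0))
q=rim(P,s['eef_pos'],s['eef_pos'][2]+14,3); print('tin',fitc(q[:,:2]))
"
```

```text
t 7.35 pos [ 547.7 -162.5  145.9] rot [-3.1407e+00  6.0000e-04  3.1460e-01] F [-0.2 -0.3 -2. ] op 0.738
rim (array([ 626. , -137.7,   31. ]), 2053) [13.91479187 16.03044154 17.25549744] ext [ 625.97797994 -137.8126554    14.98731505] [67.43424899 67.55849562  5.95886029]
[{'point': [623.6, -137.5, 19.3], 'confidence': 0.64}]
-5 2474 [ 6.35284665e+02 -1.38573747e+02  3.85554312e-01] [ 571.13313069 -192.9771083    -1.73782568] [680.9563977  -83.04899114   3.46188406]
5 12625 [ 628.84411598 -136.77042963    8.31716331] [ 576.64196467 -187.24339427    5.34970086] [675.87297537 -87.86146499  10.94147586]
11 2105 [ 629.64895086 -136.71928623   16.01871664] [ 592.26085544 -171.59190321   11.01269933] [ 659.69510443 -104.03340759   18.53089901]
tin (array([ 548. , -162. ,   30.2]), 4886)
```

View pics/w4.png

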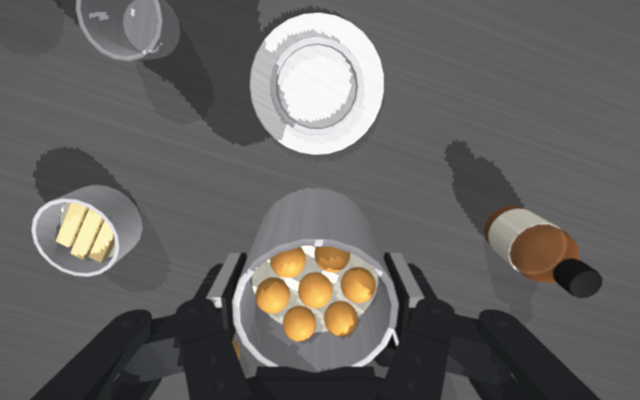

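```bash
python3 -c "
from h import *
inc((625.7,-138.2,145.9),(625.7,-138.2,76))
"
```

```text
t 7.45 pos [ 547.9 -162.5  146. ] rot [-3.1411e+00  3.0000e-04  3.1510e-01] F [-0.4 -0.1 -2.3] op 0.743
(625.7, -138.2, 145.9) mm [81.5  1.   0.1] n [0.2038 0.0025 0.0003]
(625.7, -138.2, 76) mm [81.6  1.  70. ] n [0.2039 0.0025 0.175 ]
```

Call:
carry_out:
  increments:
    - [[0.03,0,0,0,0,0],[0.09,0.001,0,0,0,0],[0.15,0.002,0,0,0,0],[0.19,0.002,0.02,0,0,0],[0.204,0.0025,0.05,0,0,0]]

```text
clock: 7.87
eef_pos: [630.1, -138.1, 127.2]
tcp_rot: [3.14, -0.004, 0.315]
contact_force: [0.6, 0.6, -3.5]
opening: 0.741
```

Call:
carry_out:
  increments:
    - [[0,0,0.05,0,0,0],[0,0,0.1,0,0,0],[0,0,0.12,0,0,0],[0,0,0.12,0,0,0],[0,0,0.12,0,0,0]]

```text
clock: 8.28
eef_pos: [625.6, -139.3, 77.7]
tcp_rot: [-3.141, 0.001, 0.314]
contact_force: [0.2, 0.1, -2.7]
opening: 0.74
```

```bash
python3 -c "
from h import *
f,P,s=wr(st()['eef_pos'],90,3); save('w5',f)
inc((625.7,-138.2,65.6))
"
```

```text
t 8.28 pos [ 625.6 -139.3   77.7] rot [-3.1409e+00  1.2000e-03  3.1390e-01] F [ 0.2  0.1 -2.7] op 0.740
t 8.28 pos [ 625.6 -139.3   77.7] rot [-3.1409e+00  1.2000e-03  3.1390e-01] F [ 0.2  0.1 -2.7] op 0.740
rim (array([ 626.1, -138.7,   30.2]), 5462) [87.53180171 91.39078307 92.73651003] ext [ 625.87209035 -136.95930367   90.00070309] [62.43850081 84.33694489  5.99782831]
t 8.33 pos [ 626.3 -139.6   78.6] rot [ 3.1414e+00 -4.0000e-04  3.1380e-01] F [ 0.4 -0.1 -2. ] op 0.742
(625.7, -138.2, 65.6) mm [-0.2 -1.5 13. ] n [-0.0005 -0.0037  0.0325]
```

View pics/w5.png

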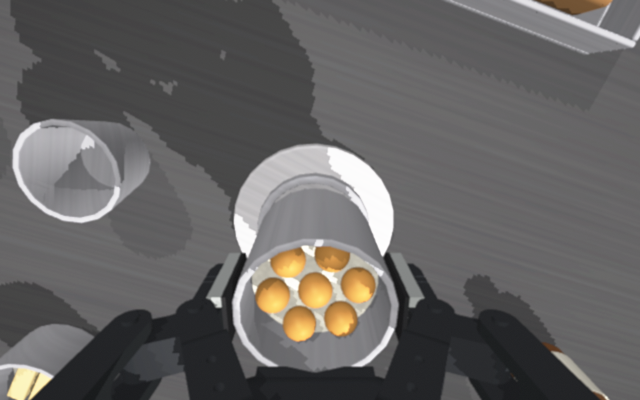

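Aligned: the tin's foot sits centred in the rim ring at about (315,205). I'll lower it with a 1.3 mm sideways correction.

Call:
carry_out:
  increments:
    - [[0,-0.0032,0.01,0,0,0],[0,-0.0032,0.018,0,0,0],[0,-0.0032,0.026,0,0,0],[0,-0.0032,0.032,0,0,0],[0,-0.0032,0.034,0,0,0]]

```text
clock: 8.75
eef_pos: [625.8, -138.4, 65.6]
tcp_rot: [3.142, -0.0, 0.314]
contact_force: [-6.2, 2.4, 16.8]
opening: 0.741
```

Call:
carry_out:
  increments:
    - [[0,0,0.002,0,0,0],[0,0,0.002,0,0,0],[0,0,0.002,0,0,0]]

```text
clock: 9.0
eef_pos: [625.9, -138.4, 65.6]
tcp_rot: [3.141, -0.001, 0.314]
contact_force: [-6.6, 2.7, 16.0]
opening: 0.738
```

```bash
python3 -c "
from h import *
f,P,s=wr(st()['eef_pos'],80,3); save('w6',f)
"
```

```text
t 9.00 pos [ 625.9 -138.4   65.6] rot [ 3.1413e+00 -5.0000e-04  3.1380e-01] F [-6.6  2.7 16. ] op 0.738
t 9.00 pos [ 625.9 -138.4   65.6] rot [ 3.1413e+00 -5.0000e-04  3.1380e-01] F [-6.6  2.7 16. ] op 0.738
rim (array([ 626.1, -137.8,   30.3]), 4756) [77.39802293 79.82991887 81.47113138] ext [ 626.27757524 -136.00200905   79.99704057] [61.73103663 84.44799617  5.99215369]
```

View pics/w6.png

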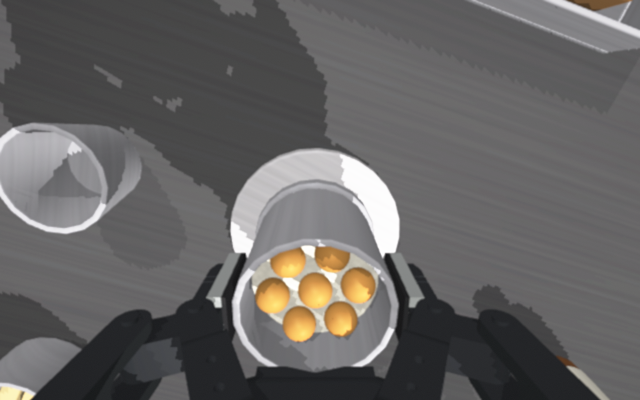

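Call:
carry_out:
  increments:
    - [[0,0,0,0,0,0],[0,0,0,0,0,0],[0,0,0,0,0,0],[0,0,0,0,0,0]]
  hand: 0

```text
clock: 9.38
eef_pos: [625.7, -138.4, 63.6]
tcp_rot: [3.142, -0.0, 0.314]
contact_force: [0.4, -0.3, -0.2]
opening: 1.001
```

Call:
carry_out:
  increments:
    - [[0,0,-0.03,0,0,0],[0,0,-0.09,0,0,0],[0,0,-0.17,0,0,0],[0,0,-0.25,0,0,0],[0,0,-0.32,0,0,0]]

```text
clock: 9.8
eef_pos: [625.9, -138.4, 194.4]
tcp_rot: [3.141, -0.001, 0.314]
contact_force: [0.0, -0.5, -1.1]
opening: 0.999
```

```bash
python3 -c "
from h import *
f,P,s=wr((626,-138),80,3); save('w7',f)
inc((659.5,117,145))
"
```

```text
t 9.80 pos [ 625.9 -138.4  194.4] rot [ 3.141e+00 -1.000e-03  3.138e-01] F [ 0.  -0.5 -1.1] op 0.999
rim (array([ 625.9, -137.7,   30.1]), 1085) [77.95342434 79.88159192 81.07584681] ext [ 625.66111695 -137.78372588   79.57454855] [63.12982096 62.95697871  5.07692146]
t 9.85 pos [ 628.6 -139.   200.2] rot [ 3.1372 -0.0074  0.3138] F [3.  0.2 4.8] op 0.998
(659.5, 117, 145) mm [ 108.  -234.2   55. ] n [ 0.27   -0.5856  0.1375]
```

View pics/w7.png

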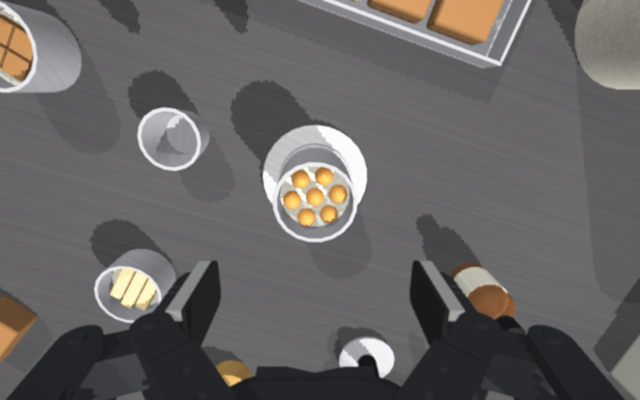

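Call:
carry_out:
  increments:
    - [[0.04,-0.083,0,0,0,0],[0.08,-0.166,0,0,0,0],[0.12,-0.25,0,0,0,0],[0.16,-0.334,0,0,0,0],[0.2,-0.417,0,0,0,0]]

```text
clock: 10.27
eef_pos: [650.3, 46.6, 192.5]
tcp_rot: [3.141, -0.001, 0.313]
contact_force: [0.2, -0.2, 0.2]
opening: 1.005
```

Call:
carry_out:
  increments:
    - [[0.04,-0.083,0.03,0,0,0],[0.07,-0.15,0.08,0,0,0],[0.078,-0.163,0.104,0,0,0],[0.078,-0.163,0.104,0,0,0],[0.078,-0.163,0.104,0,0,0]]

```text
clock: 10.68
eef_pos: [659.4, 116.3, 149.9]
tcp_rot: [3.141, 0.001, 0.315]
contact_force: [0.3, 0.0, 0.6]
opening: 1.004
```

```bash
python3 -c "
from h import *
f,P,s=wr((660,117),54,3); save('w8',f); print(nets.tip_of('middle_tin','wrist'))
inc((659.5,117,40.6))
"
```

```text
t 10.68 pos [659.4 116.3 149.9] rot [3.1414e+00 1.5000e-03 3.1480e-01] F [0.3 0.  0.6] op 1.004
rim (array([660.1, 117.9,  30.1]), 1362) [51.90932584 54.82273734 56.07267587] ext [659.56683985 117.76125944  53.99047538] [63.97684731 63.20183471  5.94360625]
[{'point': [656.5, 116.0, 23.3], 'confidence': 0.65}]
t 10.78 pos [660.2 115.3 151.1] rot [ 3.1411e+00 -8.0000e-04  3.1280e-01] F [ 0.2 -0.6  0.2] op 1.000
(659.5, 117, 40.6) mm [ -0.2  -1.9 110.5] n [-0.0006 -0.0047  0.2761]
```

View pics/w8.png

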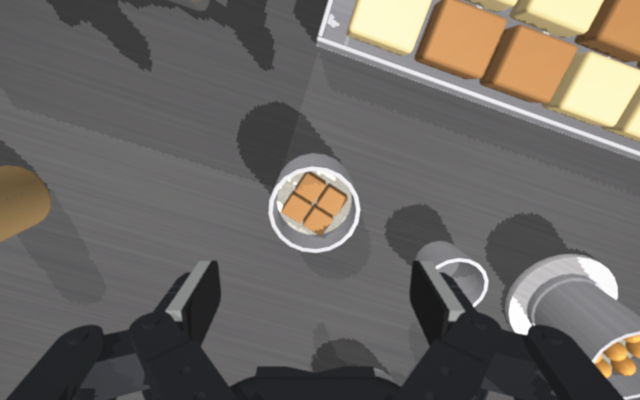

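Call:
carry_out:
  increments:
    - [[0.001,-0.004,0.08,0,0,0],[0.001,-0.004,0.16,0,0,0],[0.001,-0.004,0.23,0,0,0],[0.001,-0.004,0.26,0,0,0],[0.001,-0.004,0.276,0,0,0]]

```text
clock: 11.2
eef_pos: [659.0, 116.8, 38.6]
tcp_rot: [-3.141, 0.002, 0.312]
contact_force: [-0.9, -0.1, 0.5]
opening: 0.996
```

Call:
carry_out:
  increments:
    - [[0,0,0,0,0,0],[0,0,0,0,0,0],[0,0,0,0,0,0],[0,0,0,0,0,0],[0,0,0,0,0,0]]
  hand: 1

```text
clock: 11.62
eef_pos: [660.9, 118.3, 41.5]
tcp_rot: [3.141, -0.003, 0.314]
contact_force: [0.3, -2.1, 6.6]
opening: 0.749
```

Call:
carry_out:
  increments:
    - [[0,0,0,0,0,0],[0,0,0,0,0,0],[0,0,0,0,0,0]]

```text
clock: 11.87
eef_pos: [660.9, 118.3, 41.5]
tcp_rot: [3.141, -0.003, 0.314]
contact_force: [-0.8, -2.2, 6.6]
opening: 0.751
```

```bash
python3 -c "
from h import *
f,P,s=wr((660,117.4),54,3); save('w9',f)
"
```

```text
t 11.87 pos [660.9 118.3  41.5] rot [ 3.141e+00 -2.700e-03  3.139e-01] F [-0.8 -2.2  6.6] op 0.751
rim (array([660.6, 118.7,  30.2]), 5203) [51.47262495 54.63483765 56.06996286] ext [660.4014443  120.01471068  53.99982376] [62.83426004 84.09131863  5.99828376]
```

View pics/w9.png

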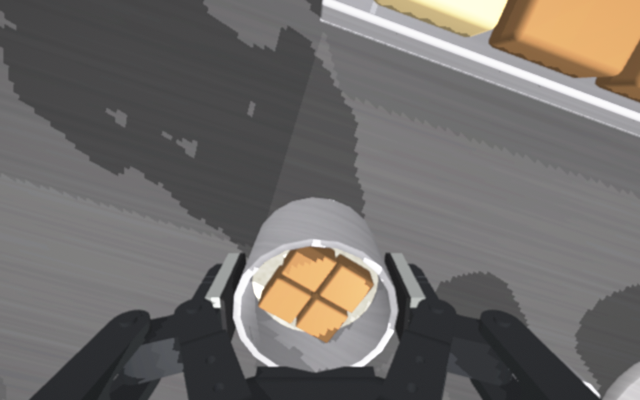

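Call:
carry_out:
  increments:
    - [[0,0,-0.02,0,0,0],[0,0,-0.07,0,0,0],[0,0,-0.14,0,0,0],[0,0,-0.21,0,0,0],[-0.01,0.02,-0.27,0,0,0]]

```text
clock: 12.33
eef_pos: [658.6, 110.7, 150.0]
tcp_rot: [-3.141, -0.001, 0.315]
contact_force: [-0.1, -0.7, -2.6]
opening: 0.743
```

Call:
carry_out:
  increments:
    - [[-0.03,0.06,-0.01,0,0,0],[-0.068,0.14,-0.01,0,0,0],[-0.106,0.22,-0.01,0,0,0],[-0.144,0.3,-0.01,0,0,0],[-0.182,0.38,-0.01,0,0,0]]

```text
clock: 12.75
eef_pos: [635.5, -58.8, 152.4]
tcp_rot: [3.142, -0.0, 0.314]
contact_force: [0.4, 0.2, -2.2]
opening: 0.744
```

Call:
carry_out:
  increments:
    - [[-0.03,0.07,0,0,0,0],[-0.055,0.12,0,0,0,0],[-0.075,0.16,0,0,0,0],[-0.088,0.181,0,0,0,0],[-0.088,0.181,0,0,0,0]]

```text
clock: 13.17
eef_pos: [624.4, -139.0, 152.1]
tcp_rot: [3.141, 0.0, 0.312]
contact_force: [-0.2, 0.4, -2.0]
opening: 0.749
```

Call:
carry_out:
  increments:
    - [[0,0,0,0,0,0],[0,0,0,0,0,0],[0,0,0,0,0,0]]

```text
clock: 13.42
eef_pos: [625.1, -136.0, 151.7]
tcp_rot: [-3.141, -0.0, 0.315]
contact_force: [-0.0, -0.2, -2.5]
opening: 0.748
```

```bash
python3 -c "
from h import *
s=st();f,P,s=wr(s['eef_pos'],s['eef_pos'][2]+13,3); save('w10',f)
inc((626.1,-138.1,115.5))
"
```

```text
t 13.42 pos [ 625.1 -136.   151.7] rot [-3.1413e+00 -1.0000e-04  3.1510e-01] F [-0.  -0.2 -2.5] op 0.748
t 13.42 pos [ 625.1 -136.   151.7] rot [-3.1413e+00 -1.0000e-04  3.1510e-01] F [-0.  -0.2 -2.5] op 0.748
rim (array([ 624.7, -135.7,   30.3]), 5004) [162.17266188 164.96653662 166.51906551] ext [ 624.53404779 -133.75121878  164.72705347] [62.8434591  84.43277679  5.99450159]
t 13.47 pos [ 625.1 -136.1  151.7] rot [-3.1414e+00 -1.0000e-04  3.1510e-01] F [-0.   0.4 -2.6] op 0.750
(626.1, -138.1, 115.5) mm [ 0.3  2.2 36.2] n [0.0008 0.0055 0.0905]
```

View pics/w10.png

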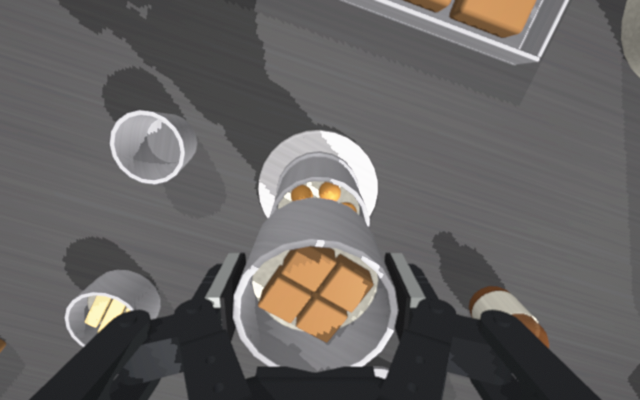

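Call:
carry_out:
  increments:
    - [[0.001,0.003,0.015,0,0,0],[0.001,0.0055,0.035,0,0,0],[0.001,0.0055,0.052,0,0,0],[0.001,0.0055,0.056,0,0,0],[0.001,0.0055,0.056,0,0,0]]

```text
clock: 13.88
eef_pos: [625.2, -139.1, 127.9]
tcp_rot: [-3.14, 0.002, 0.314]
contact_force: [0.2, 0.0, -1.8]
opening: 0.746
```

```bash
python3 -c "
from h import *
s=st();f,P,s=wr(s['eef_pos'],s['eef_pos'][2]+13,3); save('w11',f)
inc((626.1,-138.1,115.5))
"
```

```text
t 13.88 pos [ 625.2 -139.1  127.9] rot [-3.1404e+00  1.9000e-03  3.1380e-01] F [ 0.2  0.  -1.8] op 0.746
t 13.88 pos [ 625.2 -139.1  127.9] rot [-3.1404e+00  1.9000e-03  3.1380e-01] F [ 0.2  0.  -1.8] op 0.746
rim (array([ 624.9, -138.7,   30.3]), 5034) [138.36519716 141.16056592 142.62694012] ext [ 624.91547259 -136.76264968  140.91864524] [62.5056544  84.4918102   5.98655474]
t 13.93 pos [ 625.6 -139.2  128.5] rot [-3.1409e+00  1.1000e-03  3.1380e-01] F [ 0.8  0.1 -2.3] op 0.747
(626.1, -138.1, 115.5) mm [ 0.8 -0.9 13. ] n [ 0.0021 -0.0022  0.0326]
```

View pics/w11.png

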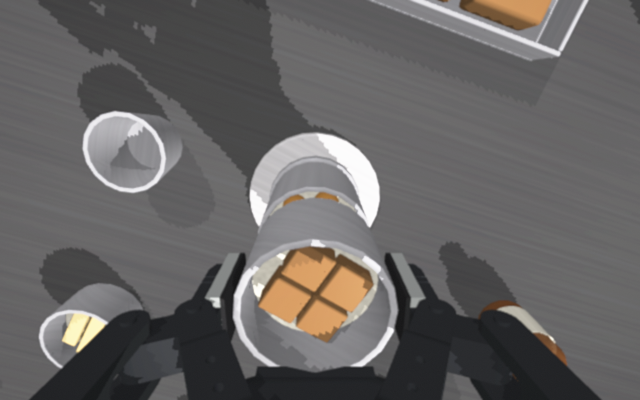

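The middle tin is centred over the tall tin's rim in the image, so I'll lower it.

Call:
carry_out:
  increments:
    - [[0.002,-0.002,0.008,0,0,0],[0.002,-0.002,0.016,0,0,0],[0.002,-0.002,0.024,0,0,0],[0.002,-0.002,0.03,0,0,0],[0.002,-0.002,0.033,0,0,0]]

```text
clock: 14.35
eef_pos: [626.2, -138.3, 115.6]
tcp_rot: [-3.141, 0.0, 0.314]
contact_force: [-0.1, 1.5, -1.5]
opening: 0.748
```

Call:
carry_out:
  increments:
    - [[0,0,0.002,0,0,0],[0,0,0.002,0,0,0],[0,0,0.002,0,0,0]]

```text
clock: 14.6
eef_pos: [626.6, -138.4, 115.5]
tcp_rot: [3.141, -0.0, 0.314]
contact_force: [-1.4, 1.0, 0.0]
opening: 0.751
```

```bash
python3 -c "
from h import *
s=st();f,P,s=wr(s['eef_pos'],129,3); save('w12',f)
"
```

```text
t 14.60 pos [ 626.6 -138.4  115.5] rot [ 3.1414e+00 -2.0000e-04  3.1380e-01] F [-1.4  1.   0. ] op 0.751
t 14.60 pos [ 626.6 -138.4  115.5] rot [ 3.1414e+00 -2.0000e-04  3.1380e-01] F [-1.4  1.   0. ] op 0.751
rim (array([ 626.1, -138. ,   30.3]), 4783) [126.42773714 128.79115789 130.51629232] ext [ 626.44770434 -135.98601134  128.99590278] [61.95142975 84.46738442  5.98813884]
```

View pics/w12.png

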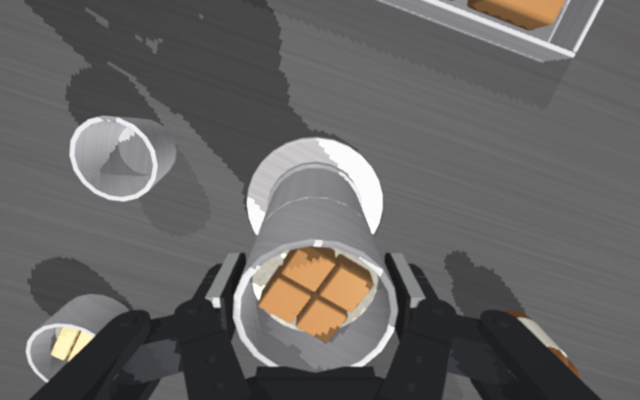

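Call:
carry_out:
  increments:
    - [[0,0,0.003,0,0,0],[0,0,0.004,0,0,0],[0,0,0.004,0,0,0]]

```text
clock: 14.9
eef_pos: [626.8, -138.3, 115.4]
tcp_rot: [3.141, -0.001, 0.314]
contact_force: [-5.0, 2.1, 13.6]
opening: 0.755
```

Call:
carry_out:
  increments:
    - [[0,0,0,0,0,0],[0,0,0,0,0,0],[0,0,0,0,0,0],[0,0,0,0,0,0]]
  hand: 0

```text
clock: 15.23
eef_pos: [626.5, -138.3, 113.5]
tcp_rot: [3.142, -0.0, 0.314]
contact_force: [-0.2, -0.8, 0.9]
opening: 1.003
```

Call:
carry_out:
  increments:
    - [[0,0,-0.03,0,0,0],[0,0,-0.09,0,0,0],[0,0,-0.16,0,0,0],[0,0,-0.22,0,0,0],[0,0,-0.25,0,0,0]]

```text
clock: 15.65
eef_pos: [627.9, -138.6, 217.7]
tcp_rot: [3.139, -0.004, 0.314]
contact_force: [1.0, 0.7, -0.5]
opening: 1.0
```

Call:
carry_out:
  increments:
    - [[0,0,0,0,0,0],[0,0,0,0,0,0]]

```text
clock: 15.82
eef_pos: [626.6, -138.3, 213.9]
tcp_rot: [3.141, -0.001, 0.314]
contact_force: [0.8, 0.5, -0.6]
opening: 1.0
```

```bash
python3 -c "
from h import *
f,P,s=wr((626,-138),129,3); save('w13',f)
inc((470,0,140))
"
```

```text
t 15.82 pos [ 626.6 -138.3  213.9] rot [ 3.1411e+00 -9.0000e-04  3.1380e-01] F [ 0.8  0.5 -0.6] op 1.000
rim (array([ 626.2, -138. ,   30.1]), 1402) [126.76743847 128.9097713  130.09354386] ext [ 625.75389892 -137.90891588  128.57539153] [63.56732907 63.42229671  5.14068451]
t 15.87 pos [ 625.9 -138.2  212.8] rot [-3.141e+00  1.000e-03  3.138e-01] F [-0.3 -0.4  1. ] op 1.000
(470, 0, 140) mm [-105.6 -179.5   73. ] n [-0.2639 -0.4488  0.1824]
```

View pics/w13.png

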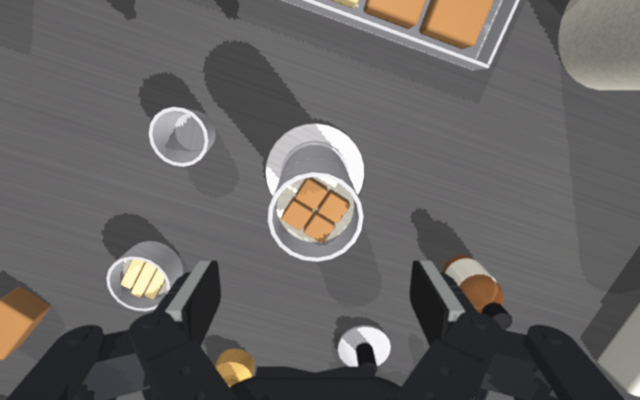

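The middle tin is seated: rim z is 128.9 against 129 expected, centred at (626,-138). Next is the shallow tin.

Call:
carry_out:
  increments:
    - [[-0.045,-0.076,0,0,0,0],[-0.09,-0.152,0,0,0,0],[-0.135,-0.228,0,0,0,0],[-0.18,-0.304,0,0,0,0],[-0.225,-0.38,0.03,0,0,0]]

```text
clock: 16.28
eef_pos: [492.6, -20.7, 201.3]
tcp_rot: [-3.141, 0.0, 0.313]
contact_force: [0.8, 0.9, -0.2]
opening: 0.995
```

Call:
carry_out:
  increments:
    - [[-0.03,-0.05,0.05,0,0,0],[-0.039,-0.068,0.1,0,0,0],[-0.039,-0.068,0.15,0,0,0],[-0.039,-0.068,0.15,0,0,0],[-0.039,-0.068,0.15,0,0,0]]

```text
clock: 16.7
eef_pos: [469.3, -0.4, 140.2]
tcp_rot: [-3.14, 0.004, 0.314]
contact_force: [0.1, 0.2, 0.8]
opening: 1.001
```

Call:
carry_out:
  increments:
    - [[0,0,0,0,0,0]]

```text
clock: 16.78
eef_pos: [470.9, -0.6, 141.7]
tcp_rot: [-3.141, 0.001, 0.314]
contact_force: [0.2, 0.1, 0.9]
opening: 0.998
```

```bash
python3 -c "
from h import *
f,P,s=wr((470,0),41,3); save('w14',f); print(nets.tip_of('shallow_tin','wrist'))
inc((470,0,27))
"
```

```text
t 16.78 pos [470.9  -0.6 141.7] rot [-3.1414e+00  7.0000e-04  3.1360e-01] F [0.2 0.1 0.9] op 0.998
rim (array([469.4,   0.5,  30.1]), 1302) [38.86832206 41.82863626 43.01989356] ext [4.68777158e+02 2.74541061e-01 4.09793657e+01] [63.72637459 63.05317721  5.9574069 ]
[{'point': [472.0, -1.5, 19.2], 'confidence': 0.78}]
t 16.88 pos [471.5  -0.7 142.4] rot [ 3.1412e+00 -1.0000e-03  3.1340e-01] F [-0.  -0.2  0.1] op 0.995
(470, 0, 27) mm [ -1.4  -1.2 115.4] n [-0.0034 -0.0029  0.2885]
```

View pics/w14.png

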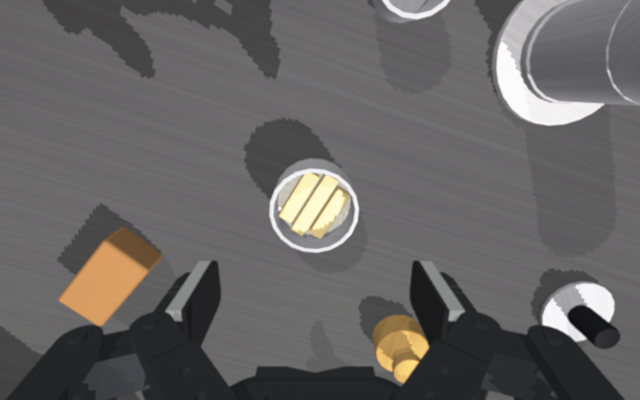

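Call:
carry_out:
  increments:
    - [[-0.004,-0.0035,0.08,0,0,0],[-0.004,-0.0035,0.16,0,0,0],[-0.004,-0.0035,0.23,0,0,0],[-0.004,-0.0035,0.27,0,0,0],[-0.004,-0.0035,0.286,0,0,0]]

```text
clock: 17.3
eef_pos: [468.2, 0.2, 25.8]
tcp_rot: [-3.141, 0.002, 0.313]
contact_force: [-0.1, -0.3, 0.2]
opening: 1.0
```

Call:
carry_out:
  increments:
    - [[0,0,0,0,0,0],[0,0,0,0,0,0],[0,0,0,0,0,0],[0,0,0,0,0,0],[0,0,0,0,0,0]]
  hand: 1

```text
clock: 17.72
eef_pos: [469.7, 0.4, 28.4]
tcp_rot: [3.141, -0.002, 0.314]
contact_force: [0.6, 0.5, 1.6]
opening: 0.747
```

Call:
carry_out:
  increments:
    - [[0,0,0,0,0,0],[0,0,0,0,0,0],[0,0,0,0,0,0]]

```text
clock: 17.97
eef_pos: [469.7, 0.4, 28.3]
tcp_rot: [3.141, -0.002, 0.314]
contact_force: [-1.2, 0.1, 8.7]
opening: 0.746
```

```bash
python3 -c "
from h import *
s=st();f,P,s=wr(s['eef_pos'],41,3); save('w15',f)
"
```

```text
t 17.97 pos [4.697e+02 4.000e-01 2.830e+01] rot [ 3.1409e+00 -2.0000e-03  3.1380e-01] F [-1.2  0.1  8.7] op 0.746
t 17.97 pos [4.697e+02 4.000e-01 2.830e+01] rot [ 3.1409e+00 -2.0000e-03  3.1380e-01] F [-1.2  0.1  8.7] op 0.746
rim (array([469.8,   0.9,  30.2]), 5283) [38.4484865  41.61564886 43.03664104] ext [469.69094922   2.66948648  40.99569139] [62.43906257 84.42417481  5.98767895]
```

View pics/w15.png

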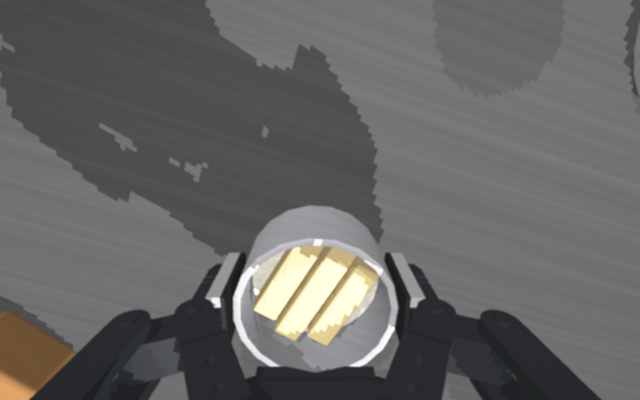

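Call:
carry_out:
  increments:
    - [[0,0,-0.02,0,0,0],[0,0,-0.08,0,0,0],[0,0,-0.16,0,0,0],[0,0,-0.25,0,0,0],[0,0,-0.33,0,0,0]]

```text
clock: 18.43
eef_pos: [468.4, 0.4, 161.5]
tcp_rot: [3.142, -0.0, 0.314]
contact_force: [1.4, 1.1, -1.4]
opening: 0.746
```

Call:
carry_out:
  increments:
    - [[0.01,0.02,-0.04,0,0,0],[0.04,0.07,-0.062,0,0,0],[0.085,0.145,-0.062,0,0,0],[0.13,0.22,-0.062,0,0,0],[0.175,0.3,-0.062,0,0,0]]

```text
clock: 18.85
eef_pos: [573.2, -92.9, 185.4]
tcp_rot: [3.141, -0.001, 0.314]
contact_force: [0.8, 0.2, -2.0]
opening: 0.745
```

Call:
carry_out:
  increments:
    - [[0.04,0.07,0,0,0,0],[0.067,0.117,0,0,0,0],[0.083,0.142,0,0,0,0],[0.089,0.151,0,0,0,0],[0.089,0.151,0,0,0,0]]

```text
clock: 19.27
eef_pos: [624.6, -138.6, 184.0]
tcp_rot: [-3.141, 0.001, 0.313]
contact_force: [-0.8, -0.1, -1.7]
opening: 0.75
```

Call:
carry_out:
  increments:
    - [[0,0,0,0,0,0],[0,0,0,0,0,0],[0,0,0,0,0,0]]

```text
clock: 19.52
eef_pos: [624.1, -137.7, 184.2]
tcp_rot: [-3.141, 0.0, 0.315]
contact_force: [-0.3, 0.7, -1.3]
opening: 0.745
```

```bash
python3 -c "
from h import *
s=st();f,P,s=wr(s['eef_pos'],s['eef_pos'][2]+13,3); save('w16',f)
inc((626,-138.5,151.3))
"
```

```text
t 19.52 pos [ 624.1 -137.7  184.2] rot [-3.1412e+00  4.0000e-04  3.1460e-01] F [-0.3  0.7 -1.3] op 0.745
t 19.52 pos [ 624.1 -137.7  184.2] rot [-3.1412e+00  4.0000e-04  3.1460e-01] F [-0.3  0.7 -1.3] op 0.745
rim (array([ 624.2, -137.2,   30.3]), 5116) [194.65828557 197.51082274 199.08686921] ext [ 624.10107452 -135.38988572  197.24308202] [62.62719711 84.46945523  5.99906549]
t 19.57 pos [ 624.3 -137.8  184.3] rot [-3.1414e+00  3.0000e-04  3.1460e-01] F [ 0.5 -0.1 -2. ] op 0.745
(626, -138.5, 151.3) mm [ 1.4  1.2 33. ] n [0.0036 0.0031 0.0825]
```

View pics/w16.png

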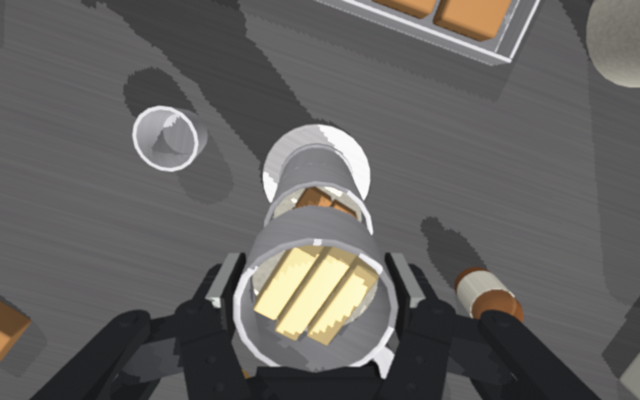

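Call:
carry_out:
  increments:
    - [[0.003,0.002,0.015,0,0,0],[0.003,0.003,0.032,0,0,0],[0.003,0.003,0.045,0,0,0],[0.003,0.003,0.048,0,0,0],[0.003,0.003,0.048,0,0,0]]

```text
clock: 19.98
eef_pos: [625.8, -139.2, 163.8]
tcp_rot: [-3.141, 0.002, 0.314]
contact_force: [-0.4, -0.1, -1.0]
opening: 0.747
```

```bash
python3 -c "
from h import *
s=st();f,P,s=wr(s['eef_pos'],s['eef_pos'][2]+13,3); save('w17',f)
inc((626,-138.5,151.3))
"
```

```text
t 19.98 pos [ 625.8 -139.2  163.8] rot [-3.1407e+00  1.5000e-03  3.1380e-01] F [-0.4 -0.1 -1. ] op 0.747
t 19.98 pos [ 625.8 -139.2  163.8] rot [-3.1407e+00  1.5000e-03  3.1380e-01] F [-0.4 -0.1 -1. ] op 0.747
rim (array([ 625.9, -138.7,   30.2]), 5129) [174.23567049 177.08701574 178.55452955] ext [ 625.75337448 -136.87357241  176.8156244 ] [62.83664234 84.38153083  5.99810742]
t 20.03 pos [ 626.2 -139.3  164.3] rot [-3.1411e+00  8.0000e-04  3.1380e-01] F [-0.1  0.7 -1.5] op 0.750
(626, -138.5, 151.3) mm [ 0.1 -0.8 13. ] n [ 0.0003 -0.002   0.0326]
```

View pics/w17.png

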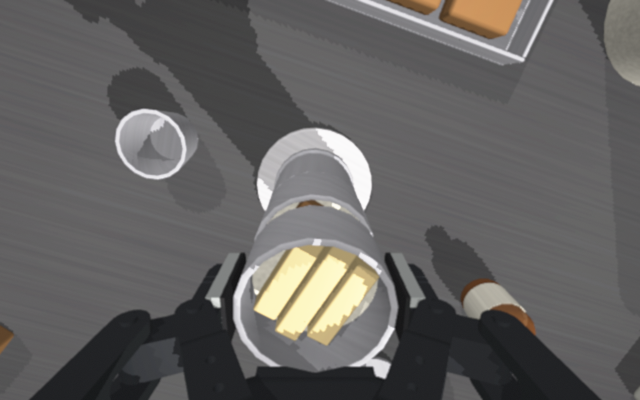

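The shallow tin is centred over the middle tin's rim at about (315,205), so I'll lower it.

Call:
carry_out:
  increments:
    - [[0,-0.002,0.008,0,0,0],[0,-0.002,0.016,0,0,0],[0,-0.002,0.024,0,0,0],[0,-0.002,0.03,0,0,0],[0,-0.002,0.033,0,0,0]]

```text
clock: 20.45
eef_pos: [626.1, -138.6, 151.3]
tcp_rot: [-3.141, 0.0, 0.314]
contact_force: [-1.5, 1.2, 9.0]
opening: 0.743
```

Call:
carry_out:
  increments:
    - [[0,0,0.002,0,0,0],[0,0,0.004,0,0,0],[0,0,0.004,0,0,0],[0,0,0.004,0,0,0]]

```text
clock: 20.78
eef_pos: [626.4, -138.6, 151.4]
tcp_rot: [3.141, -0.001, 0.314]
contact_force: [-4.3, 1.6, 8.3]
opening: 0.744
```

```bash
python3 -c "
from h import *
s=st();f,P,s=wr(s['eef_pos'],165,3); save('w18',f)
"
```

```text
t 20.78 pos [ 626.4 -138.6  151.4] rot [ 3.1414e+00 -6.0000e-04  3.1370e-01] F [-4.3  1.6  8.3] op 0.744
t 20.78 pos [ 626.4 -138.6  151.4] rot [ 3.1414e+00 -6.0000e-04  3.1370e-01] F [-4.3  1.6  8.3] op 0.744
rim (array([ 626.4, -138.1,   30.3]), 4864) [162.42131221 164.80969247 166.55674148] ext [ 626.30910407 -136.28526522  164.9990902 ] [62.44800022 84.41304427  5.99180359]
```

View pics/w18.png

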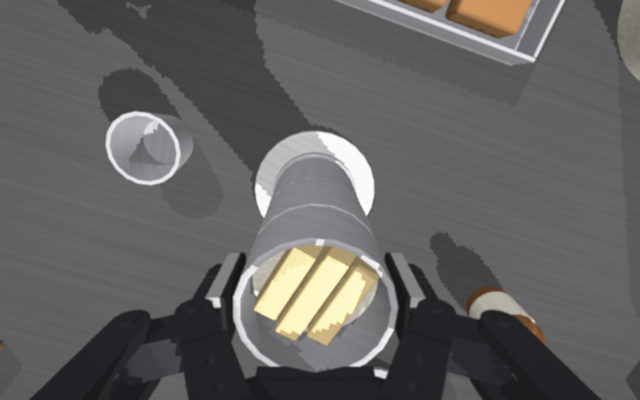

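Call:
carry_out:
  increments:
    - [[0,0,0,0,0,0],[0,0,0,0,0,0],[0,0,0,0,0,0],[0,0,0,0,0,0]]
  hand: 0

```text
clock: 21.17
eef_pos: [626.2, -138.6, 150.0]
tcp_rot: [3.142, -0.0, 0.314]
contact_force: [-0.8, -0.1, -0.0]
opening: 1.003
```

Call:
carry_out:
  increments:
    - [[0,0,-0.03,0,0,0],[0,0,-0.08,0,0,0],[0,0,-0.14,0,0,0],[0,0,-0.19,0,0,0],[0,0,-0.21,0,0,0]]

```text
clock: 21.58
eef_pos: [627.6, -138.9, 238.0]
tcp_rot: [3.139, -0.004, 0.314]
contact_force: [0.4, 0.2, -0.0]
opening: 1.0
```

Call:
carry_out:
  increments:
    - [[0,0,0,0,0,0],[0,0,0,0,0,0]]

```text
clock: 21.75
eef_pos: [626.1, -138.6, 234.1]
tcp_rot: [3.141, -0.0, 0.314]
contact_force: [-0.7, 1.6, 0.0]
opening: 1.002
```

```bash
python3 -c "
from h import *
f,P,s=wr((626,-138),165,3); save('w19',f)
inc((438.7,-261.7,150))
"
```

```text
t 21.75 pos [ 626.1 -138.6  234.1] rot [ 3.1413e+00 -4.0000e-04  3.1380e-01] F [-0.7  1.6  0. ] op 1.002
rim (array([ 626.1, -138.1,   30.1]), 1622) [162.69608048 164.85176538 166.0284765 ] ext [ 625.76358669 -138.3720413   164.52927562] [63.73970653 63.36990965  5.05603152]
t 21.80 pos [ 625.6 -138.5  233.2] rot [-3.141e+00  1.000e-03  3.138e-01] F [ 0.3 -0.2  0.5] op 1.004
(438.7, -261.7, 150) mm [-215.7   59.5   83.4] n [-0.5393  0.1489  0.2085]
```

View pics/w19.png

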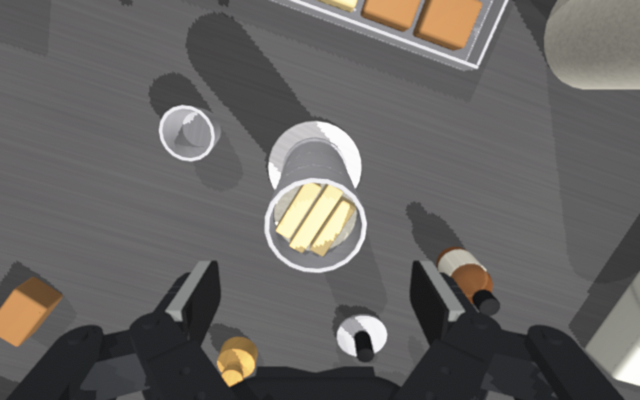

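The shallow tin is seated (rim z 164.9 against 165) and the stack is straight. Now the lid.

Call:
carry_out:
  increments:
    - [[-0.09,0.025,0,0,0,0],[-0.18,0.05,0,0,0,0],[-0.27,0.075,0,0,0,0],[-0.36,0.1,0,0,0,0],[-0.45,0.124,0.02,0,0,0]]

```text
clock: 22.22
eef_pos: [468.7, -241.9, 225.6]
tcp_rot: [-3.141, 0.0, 0.314]
contact_force: [1.2, -0.4, 0.3]
opening: 1.003
```

Call:
carry_out:
  increments:
    - [[-0.06,0.018,0.06,0,0,0],[-0.09,0.024,0.13,0,0,0],[-0.09,0.024,0.18,0,0,0],[-0.09,0.024,0.19,0,0,0],[-0.09,0.024,0.19,0,0,0]]

```text
clock: 22.63
eef_pos: [437.6, -260.9, 148.1]
tcp_rot: [-3.138, 0.003, 0.313]
contact_force: [0.9, -0.3, 0.0]
opening: 1.001
```

Call:
carry_out:
  increments:
    - [[0,0,0,0,0,0],[0,0,0,0,0,0]]

```text
clock: 22.8
eef_pos: [440.0, -261.7, 150.9]
tcp_rot: [3.141, -0.001, 0.314]
contact_force: [-0.4, 0.4, -0.3]
opening: 1.0
```

```bash
python3 -c "
from h import *
f,P,s=wr((438.7,-262),10,3); save('w20',f); print(nets.tip_of('lid_knob','wrist'))
q=rim(P,(438.7,-262),42,2,30); print('knob',fitc(q[:,:2]),(q.min(0)+q.max(0))/2,np.ptp(q,axis=0),np.median(q[:,2]))
inc((438.7,-262,30))
"
```

```text
t 22.80 pos [ 440.  -261.7  150.9] rot [ 3.1406e+00 -9.0000e-04  3.1450e-01] F [-0.4  0.4 -0.3] op 1.000
rim (array([ 436.2, -261.9,   24.6]), 3503) [ 9.01313848 10.11584748 11.24383778] ext [ 437.81558643 -261.44268065   10.14360633] [63.43688133 63.34841441  5.63380072]
[{'point': [438.9, -267.5, 34.8], 'confidence': 0.74}]
knob (array([ 438.1, -261.3,    7.5]), 613) [ 437.73334795 -261.47378277   41.89019218] [20.84062401 21.07129858  3.72985319] 42.051977482895666
t 22.90 pos [ 440.  -261.7  151.1] rot [ 3.1401e+00 -1.3000e-03  3.1460e-01] F [ 0.2 -0.  -0.6] op 1.002
(438.7, -262, 30) mm [ -1.5  -0.3 121.1] n [-0.0037 -0.0008  0.3028]
```

View pics/w20.png

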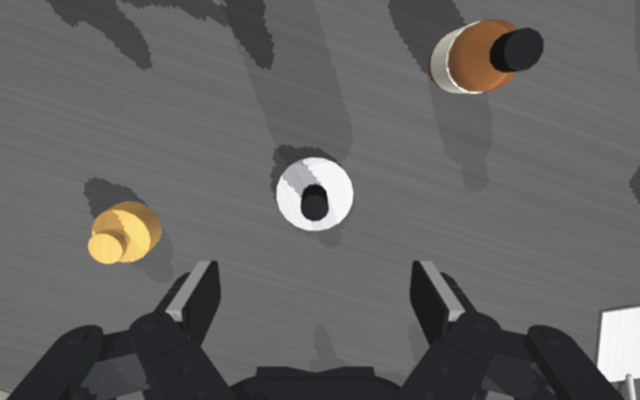

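Call:
carry_out:
  increments:
    - [[-0.005,-0.002,0.08,0,0,0],[-0.005,-0.002,0.16,0,0,0],[-0.005,-0.002,0.23,0,0,0],[-0.005,-0.002,0.27,0,0,0],[-0.005,-0.002,0.283,0,0,0]]

```text
clock: 23.32
eef_pos: [436.1, -260.7, 35.1]
tcp_rot: [-3.14, 0.002, 0.314]
contact_force: [0.1, -0.1, 0.3]
opening: 0.997
```

Call:
carry_out:
  increments:
    - [[0,0,0,0,0,0],[0,0,0,0,0,0],[0,0,0,0,0,0],[0,0,0,0,0,0],[0,0,0,0,0,0]]
  hand: 1

```text
clock: 23.73
eef_pos: [437.5, -261.9, 38.0]
tcp_rot: [3.14, -0.001, 0.314]
contact_force: [0.4, -0.7, 0.3]
opening: 0.301
```

Call:
carry_out:
  increments:
    - [[0,0,0,0,0,0],[0,0,0,0,0,0],[0,0,0,0,0,0],[0,0,0,0,0,0],[0,0,0,0,0,0]]

```text
clock: 24.15
eef_pos: [437.4, -261.8, 38.0]
tcp_rot: [3.14, -0.001, 0.314]
contact_force: [-0.6, 1.3, 7.9]
opening: 0.239
```

Call:
carry_out:
  increments:
    - [[0,0,0,0,0,0],[0,0,0,0,0,0],[0,0,0,0,0,0]]

```text
clock: 24.4
eef_pos: [437.5, -261.8, 38.0]
tcp_rot: [3.14, -0.001, 0.314]
contact_force: [0.0, 1.1, 8.2]
opening: 0.246
```

```bash
python3 -c "
from h import *
s=st();f,P,s=wr(s['eef_pos'],10,3); save('w21',f)
q=rim(P,(438,-262),10,2,34); print('lid ext',(q.min(0)+q.max(0))/2,np.ptp(q,axis=0))
"
```

```text
t 24.40 pos [ 437.5 -261.8   38. ] rot [ 3.1404e+00 -1.2000e-03  3.1370e-01] F [0.  1.1 8.2] op 0.246
t 24.40 pos [ 437.5 -261.8   38. ] rot [ 3.1404e+00 -1.2000e-03  3.1370e-01] F [0.  1.1 8.2] op 0.246
rim (array([ 431.6, -263.2,   28.9]), 5381) [ 9.08249866 10.17302688 11.18389695] ext [ 437.81712277 -261.27170479    9.98977718] [63.44147392 63.44494288  5.95623033]
lid ext [ 437.81712277 -261.27170479   10.0011789 ] [63.44147392 63.44494288  3.95702538]
```

View pics/w21.png

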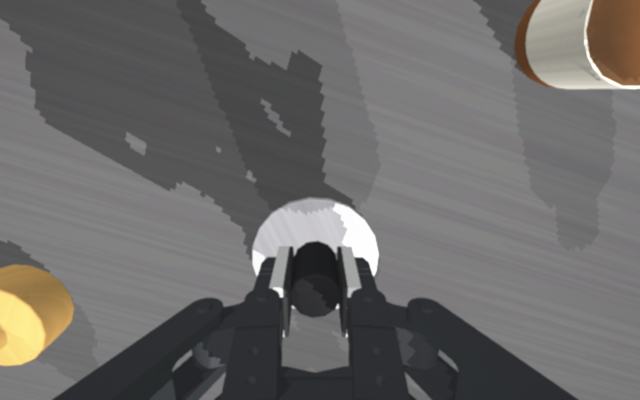

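Call:
carry_out:
  increments:
    - [[0,0,-0.02,0,0,0],[0,0,-0.08,0,0,0],[0,0,-0.16,0,0,0],[0,0,-0.25,0,0,0],[0,0,-0.34,0,0,0]]

```text
clock: 24.87
eef_pos: [436.2, -261.1, 174.7]
tcp_rot: [-3.141, 0.001, 0.314]
contact_force: [0.7, -0.2, -0.7]
opening: 0.245
```

Call:
carry_out:
  increments:
    - [[0.01,-0.003,-0.07,0,0,0],[0.05,-0.014,-0.12,0,0,0],[0.12,-0.033,-0.135,0,0,0],[0.2,-0.054,-0.135,0,0,0],[0.28,-0.076,-0.135,0,0,0]]

```text
clock: 25.28
eef_pos: [535.0, -197.5, 228.8]
tcp_rot: [3.14, -0.002, 0.313]
contact_force: [0.1, -1.1, -1.3]
opening: 0.24
```

Call:
carry_out:
  increments:
    - [[0.08,-0.022,0,0,0,0],[0.15,-0.041,0,0,0,0],[0.21,-0.057,0,0,0,0],[0.25,-0.068,0,0,0,0],[0.263,-0.0715,0,0,0,0]]

```text
clock: 25.7
eef_pos: [626.9, -136.6, 227.3]
tcp_rot: [3.142, -0.001, 0.315]
contact_force: [-0.9, 0.7, -1.1]
opening: 0.245
```

Call:
carry_out:
  increments:
    - [[0,0,0,0,0,0],[0,0,0,0,0,0],[0,0,0,0,0,0],[0,0,0,0,0,0]]

```text
clock: 26.03
eef_pos: [624.3, -139.0, 227.0]
tcp_rot: [-3.142, 0.0, 0.313]
contact_force: [-0.3, -0.2, -0.5]
opening: 0.24
```

```bash
python3 -c "
from h import *
s=st();f,P,s=wr(s['eef_pos'],s['eef_pos'][2]-28,3,34); save('w22',f)
inc((625.8,-138.6,197))
"
```

```text
t 26.03 pos [ 624.3 -139.   227. ] rot [-3.1415e+00  4.0000e-04  3.1280e-01] F [-0.3 -0.2 -0.5] op 0.240
t 26.03 pos [ 624.3 -139.   227. ] rot [-3.1415e+00  4.0000e-04  3.1280e-01] F [-0.3 -0.2 -0.5] op 0.240
rim (array([ 618.5, -140.4,   28.8]), 5378) [198.0532175  199.14773371 200.18103697] ext [ 624.04824737 -138.5274842   198.99086264] [63.99974868 63.16454914  5.8246684 ]
t 26.08 pos [ 624.4 -139.   227.1] rot [3.1416e+00 2.0000e-04 3.1290e-01] F [-0.8  0.8 -0.5] op 0.243
(625.8, -138.6, 197) mm [ 1.4  0.1 30.1] n [0.0036 0.0001 0.0753]
```

View pics/w22.png

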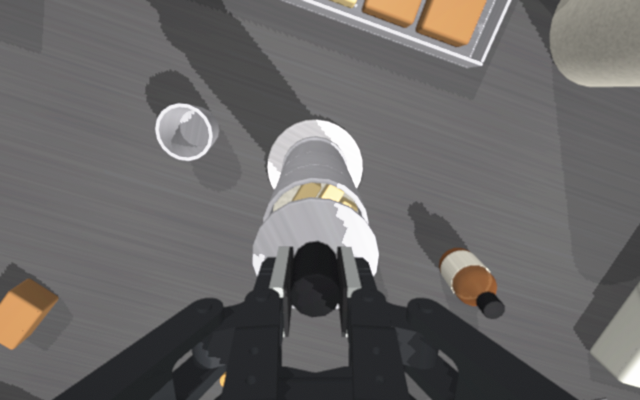

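Call:
carry_out:
  increments:
    - [[0.0035,0,0.01,0,0,0],[0.0035,0,0.025,0,0,0],[0.0035,0,0.037,0,0,0],[0.0035,0,0.042,0,0,0],[0.0035,0,0.042,0,0,0]]

```text
clock: 26.5
eef_pos: [626.0, -137.8, 208.9]
tcp_rot: [-3.141, 0.002, 0.314]
contact_force: [0.1, 0.0, -0.8]
opening: 0.243
```

```bash
python3 -c "
from h import *
s=st();f,P,s=wr(s['eef_pos'],s['eef_pos'][2]-28,3,34); save('w23',f)
inc((625.8,-138.6,197))
"
```

```text
t 26.50 pos [ 626.  -137.8  208.9] rot [-3.1407e+00  1.5000e-03  3.1370e-01] F [ 0.1  0.  -0.8] op 0.243
t 26.50 pos [ 626.  -137.8  208.9] rot [-3.1407e+00  1.5000e-03  3.1370e-01] F [ 0.1  0.  -0.8] op 0.243
rim (array([ 620.2, -139.1,   28.8]), 5368) [179.94400361 181.04348569 182.04647962] ext [ 625.9611228  -137.38231252  180.94928402] [63.51041276 63.3825734   5.98546441]
t 26.55 pos [ 626.2 -137.8  209.5] rot [-3.1411e+00  9.0000e-04  3.1380e-01] F [ 0.3  0.2 -1.5] op 0.244
(625.8, -138.6, 197) mm [-0.6  0.6 12.5] n [-0.0016  0.0015  0.0311]
```

View pics/w23.png

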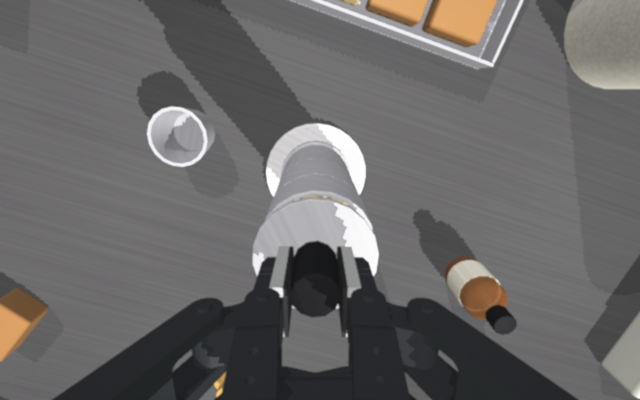

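The lid is level and centred over the rim, so I'll lower it.

Call:
carry_out:
  increments:
    - [[-0.001,0.0015,0.008,0,0,0],[-0.001,0.0015,0.015,0,0,0],[-0.001,0.0015,0.022,0,0,0],[-0.001,0.0015,0.028,0,0,0],[-0.001,0.0015,0.032,0,0,0]]

```text
clock: 26.97
eef_pos: [626.2, -138.5, 196.9]
tcp_rot: [-3.141, 0.0, 0.314]
contact_force: [-1.7, 0.9, 13.1]
opening: 0.24
```

Call:
carry_out:
  increments:
    - [[0,0,0.002,0,0,0],[0,0,0.004,0,0,0],[0,0,0.004,0,0,0],[0,0,0.004,0,0,0]]

```text
clock: 27.3
eef_pos: [626.8, -138.5, 197.0]
tcp_rot: [3.141, -0.001, 0.314]
contact_force: [-3.5, 1.6, 8.1]
opening: 0.24
```

```bash
python3 -c "
from h import *
s=st();f,P,s=wr(s['eef_pos'],169,3,34); save('w24',f)
"
```

```text
t 27.30 pos [ 626.8 -138.5  197. ] rot [ 3.1411e+00 -1.1000e-03  3.1380e-01] F [-3.5  1.6  8.1] op 0.240
t 27.30 pos [ 626.8 -138.5  197. ] rot [ 3.1411e+00 -1.1000e-03  3.1380e-01] F [-3.5  1.6  8.1] op 0.240
rim (array([ 620.9, -139.9,   28.9]), 5371) [167.97912597 169.08060343 170.10231642] ext [ 626.83645381 -137.97392094  168.96344265] [63.35519096 63.35414635  5.89059689]
```

View pics/w24.png

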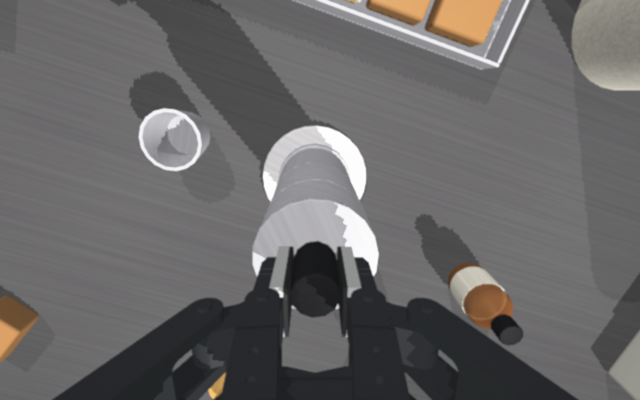

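The lid top is at 169.1 against 169 expected, so it is seated. I'll release it, rise and move clear.

Call:
carry_out:
  increments:
    - [[0,0,0,0,0,0],[0,0,0,0,0,0],[0,0,0,0,0,0],[0,0,0,0,0,0],[0,0,0,0,0,0]]
  hand: 0

```text
clock: 27.77
eef_pos: [626.3, -138.6, 195.5]
tcp_rot: [-3.141, 0.0, 0.314]
contact_force: [0.3, -0.6, 0.7]
opening: 0.932
```

Call:
carry_out:
  increments:
    - [[0,0,0,0,0,0],[0,0,-0.03,0,0,0],[0,0,-0.09,0,0,0],[0,0,-0.16,0,0,0],[0,0,-0.21,0,0,0]]

```text
clock: 28.18
eef_pos: [626.9, -138.7, 282.7]
tcp_rot: [3.141, -0.002, 0.314]
contact_force: [0.2, -0.4, 0.2]
opening: 1.003
```

Call:
carry_out:
  increments:
    - [[-0.05,0,0,0,0,0],[-0.13,0,0,0,0,0],[-0.21,0,0,0,0,0],[-0.26,0,0,0,0,0],[-0.28,0,0,0,0,0]]

```text
clock: 28.6
eef_pos: [517.5, -173.7, 280.6]
tcp_rot: [3.141, 0.0, 0.313]
contact_force: [0.3, 1.0, -0.4]
opening: 1.001
```

Call:
carry_out:
  increments:
    - [[0,0,0,0,0,0],[0,0,0,0,0,0],[0,0,0,0,0,0],[0,0,0,0,0,0],[0,0,0,0,0,0]]

```text
clock: 29.02
eef_pos: [520.7, -172.8, 279.5]
tcp_rot: [-3.142, -0.0, 0.315]
contact_force: [-0.4, -1.1, -0.2]
opening: 1.001
```

```bash
python3 -c "
from h import *
f,P,s=wr((626,-138),169,3,34); save('w25',f)
q=rim(P,(626,-138),201,3,20); print('knob',np.median(q,axis=0),len(q))
for c in ['top','scene']:
    f=optics.grab_frame(c); save(c+'9',f); P=cloud(f)
    q=rim(P,(625,-139),169,3,40); print(c,(q.min(0)+q.max(0))/2,np.ptp(q,axis=0),np.median(q[:,2]))
    for n in ['sauce_cup','nut_jar','essence_bottle','fudge_block','weight']: print(n,[(np.round(d['point']),round(d['confidence'],2)) for d in nets.tip_of(n,c)][:1])
"
```

```text
t 29.02 pos [ 520.7 -172.8  279.5] rot [-3.1415 -0.      0.3145] F [-0.4 -1.1 -0.2] op 1.001
rim (array([ 625.8, -138.6,   23.1]), 6167) [168.1179641  169.3543996  170.58144753] ext [ 624.4551076  -138.24660497  168.9328715 ] [60.01637836 63.37624957  5.81342822]
knob [ 626.61806996 -138.35064944  201.27708962] 1328
top [ 624.81556388 -140.30498766  168.79603876] [60.94863702 62.32361488  5.54227866] 167.55011065351832
sauce_cup [(array([630., -12.,   0.]), 0.81)]
nut_jar [(array([574., 352.,  -1.]), 0.93)]
essence_bottle []
fudge_block [(array([350., 137.,  -2.]), 0.77)]
weight [(array([ 355., -119.,   -3.]), 0.68)]
scene [ 627.27716304 -140.59233372  168.95045293] [62.53840188 62.89777712  5.83497408] 169.14419567472234
sauce_cup [(array([626.,  -9.,   1.]), 0.8)]
nut_jar [(array([576., 354.,   2.]), 0.92)]
essence_bottle [(array([ 567., -331.,   -1.]), 0.61)]
fudge_block [(array([349., 143.,  -5.]), 0.58)]
weight [(array([ 354., -125.,    2.]), 0.65)]
```

View pics/w25.png

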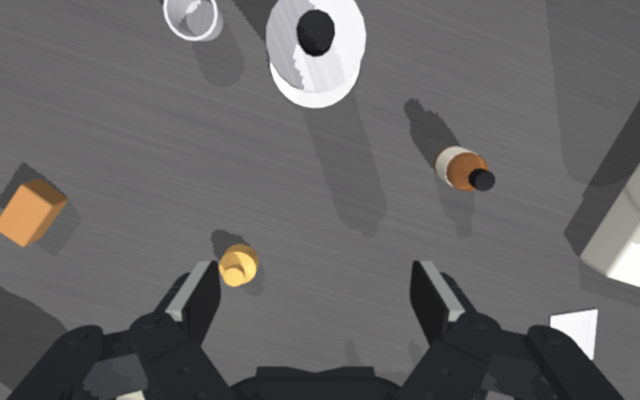

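View pics/scene9.png

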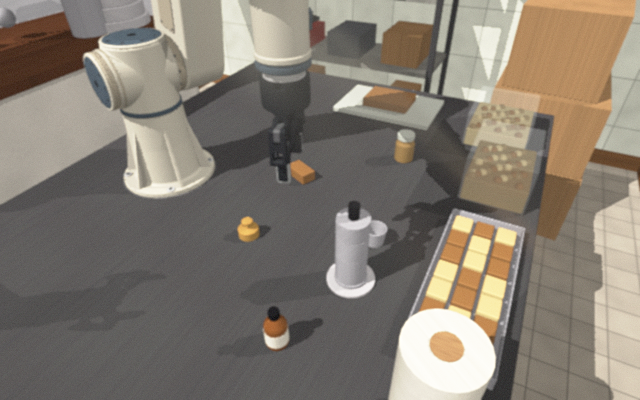

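View pics/top9.png

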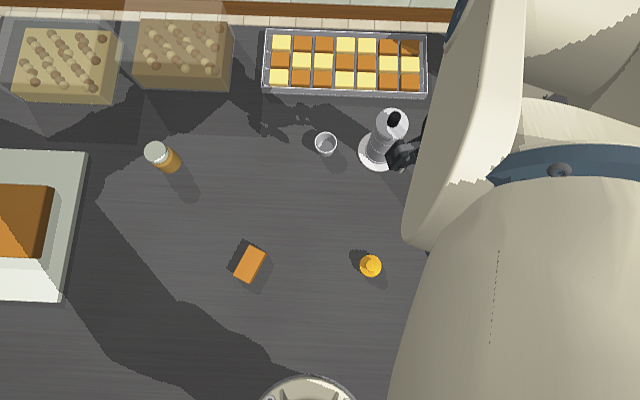

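The scene view shows a straight, closed stack on the stand at (350,250). The cup, jar, bottle, fudge block and weight are where they were, and the gripper is clear.

```bash
python3 -c "
from h import *
st(); print(r.sign_off())"
```

```text
t 29.67 pos [ 519.8 -173.2  279.7] rot [ 3.1416e+00 -1.0000e-04  3.1370e-01] F [ 0.2 -0.5 -0.2] op 1.000
the job is handed in; nothing more can be done
None
```

The stack is complete on the stand: tall tin, middle tin, shallow tin, then the lid. Each was seated before the next went on, and the job was handed in at 29.7 s of the 115 s allowed.

- **Seating:** The rims measured 79.9, 128.9 and 164.9 mm after each release, against 80, 129 and 165 expected. The lid top measured 169.4 mm by the wrist camera (169 expected) and the knob top 201.3 mm (201 expected).
- **Straightness:** All the wrist-camera centres agree within about 1 mm of (626, -138). I took the last pictures with the stack let go and the gripper about 110 mm to the side and well above.
- **Forces:** The highest force in the readings was about 18 N, when seating the tall tin.
- **Bystanders:** The cup, jar, bottle, fudge block and weight look unmoved in the pictures. The networks agreed within their scatter, though the weight read 6 mm off in the scene view and matched in the top view.
- **Disagreements:** The overhead and scene cameras differed from the wrist camera by 1–3 mm, so I went by the wrist camera. The first shallow-tin report in the scene view was wrong; it had picked up the middle tin. The overhead network never reported the bottle, but the scene view did.

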